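# Seat the spacer comb between the notched bars and bolt it down

## Task

Take the long six-toothed spacer comb and lower it onto the rack of notched test bars until it is fully home, every tooth in its own gap and the comb centred across the bars, then slide the rack's keeper bolt right across over the end of the comb and let go. The carrier holding the bars may sit up to 7.5 mm to either side along the rack, so feel for the gaps gently: never press the comb on the rack with more than 40 newtons. Leave the short comb and everything else on the bench where it is.

Things in the scene. Friction and masses are not known exactly. Their poses are not given: they have to be found in the camera images.
- comb_grip (a point): Centre of the long comb's grip rib, 52 mm above its tooth tips. Aluminium, 180 g (+-30%), standing on its teeth. Rib 60 long (own y) x 14 thick (x), 30 to 74 mm above the tips: pinch it across x. Bar under it 160 long (y) x 24 wide x 10 thick, underside 20 mm above the tips. z is up; the same if turned half round.
- comb_foot (a point): Middle of the long comb's row of tooth tips (same axes). Six teeth in a row along y, pitch 18 mm (centres at y = +-9, +-27, +-45 mm), each 20 mm long, 6 mm thick along y and 24 mm wide along x.
- short_comb_grip (a point): Grip rib centre (52 mm above its tooth tips) of another aluminium comb, NOT to be used: bar only 110 mm long, four coarse teeth 12 mm thick; otherwise like the long one. Either comb may stand in either of the two places. Leave alone.
- rack: Blue rack, fixed to the bench; origin on the bench surface under the middle of the carrier's travel; y along the row of gaps, z up, x across (away from the robot at yaw 0). Base plate 12 mm thick, x -60 to +90, y -115 to +115 mm. Comb home: its bar lies on the bar tops, grip point 72 mm above this origin (92 mm while its teeth stand on the bar tops), at x = 0, y = c.
- rack_mid (a point): Rack point 40 mm above its origin, level with the tops of seven steel bars (10 wide in y, 55 long in x) in a dark carrier. Between them six gaps, 8 wide, 24 deep, open at the x ends, at y = c+-9, c+-27, c+-45 mm. c is the carrier's offset, -7.5 to +7.5 mm, NOT measured: feel for it. The carrier is clamped, never gives; solid cheeks out to c+-72 mm stop the comb entering a pitch off.
- bolt (a joint): Keeper bolt, m: 0 open, 0.040 fully across; grows as it slides along the rack's -x, stays where left (2.5 N friction). Steel tongue 14 mm wide (y), 52.5 to 60.5 mm above the bench; tip at rack x = +32 mm open, -8 mm across. Passes 2.5 mm over the bar of a comb that is home, is blocked by one that is not. Starts at 0 to 0.006.
- bolt_knob (a point): Centre of the bolt's upright black square knob, 16 x 16 mm, from 60.5 to 96.5 mm above the bench (point at 80.5 mm). Lies at rack y = +62 mm, x = +60 mm when open. Pinch or push it from above.
- weight_mid (a point): Brass knob-topped weight, 52 mm across, 54 mm high, point at mid-height. Leave alone.
- oil_mid (a point): Amber bottle, 56 mm across, 130 mm high, point at mid-height. Leave alone.
- driver_grip (a point): Handle of a screwdriver lying on the bench, 180 mm long. Leave alone.
- tray_mid (a point): Middle of an open steel tray, 120 x 160 x 35 mm. Leave alone.
- spare_mid (a point): Middle of a loose notched steel bar, 55 x 10 x 10 mm, lying on the bench. Leave alone.
Not all that is in view belongs to the job. What is shaped like the part that bears comb_grip but green, orange or red is not meant.

How it is judged:
By the outcome, as a careful person would: the job done as asked, in the order asked, and still so for the second after the job is handed in, with the robot touching nothing.
It also fails if it takes over 64 s, if anything falls off the work surface, if the arm or the gripper's body presses on something with over 40 N, if the wrist force passes 120 N, or if a joint passes its speed limit or range.

## Robot

A 6-joint arm with a two-finger parallel gripper is mounted at the origin on the work surface. World frame = base frame: x ahead of the robot, y to its left, z up, the work surface at z = 0. Lengths are in m, angles in rad, forces in N, time in s.
With the tool pointing down it reaches from about 0.3 to 0.875 m from the base axis. Payload 6.4 kg.
Tool frame: the origin (TCP) lies on the centre line of the jaws, within the pads' length; the fingertips stand 11 mm ahead of it and the grasp point (between the pads) lies 8 mm behind it; x points along the fingers, y is the direction in which the jaws open and shut, and the axes are right-handed (so a half turn about x gives the same grasp; the last joint's range is limited). The gripper opens to 85 mm and grips with 20 to 120 N. Pads are 22 mm wide; open, the fingers measure 114 mm over their backs; the gripper's body (76 mm by 85 mm) begins 54 mm behind the grasp point. The pads swing forward as they close: fully open they stand 13 mm farther back than shut.
Start: joints at [-1.484, 0.181, 1.607, -0, 1.354, -0.206], TCP at [0.166, -0.551, 0.206] pointing down, gripper open.
Joint ranges: [-2.99, 2.99], [-0.89, 2.07], [0.3, 2.58], [-1.14, 4.28], [0, 2.63], [-3.12, 3.12]. Speed limits (rad/s): [2.57, 2.57, 3.01, 3.14, 3.14, 3.14].

## Interface

Orientations are given as a unit quaternion [w, x, y, z].
In Python, from bench import ctrl, camera, hand_in gives the robot as it stands. The module is installed in compiled form; this text tells all that it offers.
- The arm moves only by the tool drive_tool, never from a script. Its argument "increments" is a list of rows, each a list of 7 numbers: the shift along the tool's x, y, z in m, then the turn, a rotation vector about the tool's x, y, z in degrees, then the gripper's target within -1 to 1 (fully open at 1, half-way at 0, shut at -1). In form: [[dx, dy, dz, rx, ry, rz, claw], ...]. A call has 1 to 10 rows; each row shifts and turns the commanded pose from where the row before left it, along the tool's axes as they then stand; what a row does not reach is not made up. A row lasts 1/8 s, in which the tool goes at most 62.5 mm and 10.7 degrees, less where a joint would pass 70% of its speed; a pose out of reach is approached as far as the arm can. A call is refused whole if a number of a shift passes 0.0625 or a number of a turn 10.7, either way. A call with a gripper value outside its range is refused whole. The fingers move at their own pace and stop on an object; the grip force is fixed at half the most. Time passes only in rows, so rows that do not move let the fingers close. It gives the time, the measured TCP pose, the force and the opening at its end, in the units of the state.
- ctrl.get_obs(): the state, without advancing time (a new reading comes with each control period).
- camera(name): name is "scene" or "top" or "wrist"; returns a dict with "img" (480x640x3 uint8, red, green, blue), "depth" (480x640 float32, m along the optical axis (not along the pixel's ray), 0 where there is no reading), "fx", "fy", "cx", "cy" (pixels), "world_from_camera" (4x4, takes a point from camera to world coordinates); the wrist camera has in their place "hand_eye" (4x4, takes a point from camera to tool coordinates, whose origin is the TCP and whose axes are the tool frame's). Camera axes: x right, y down, z forward; pixel columns grow to the right and rows downward; lengths in m; the calibration is good to about 2 mm. A picture is of the moment at which its call begins: read the wrist's pose just before it.
- hand_in(): hands the job in, once; it reports no verdict.
The state is a dict: "time_s": time; "q": joint angles; "dq": joint speeds; "joint_efforts": joint torques, N m; "eef_pos": TCP position; "eef_rot": TCP orientation; "wrist_force": force on the tool from outside, world axes, zero at the start; "torque": the same for the moment, N m; "opening": opening from 0.0 (shut) to 1.0 (fully open).
Only numpy, scipy, OpenCV 4.12 (cv2) and the standard library are available. Lean on these libraries where they do the work, as an engineer would, in place of code of your own. Each camera call takes 0.05 s, during which the arm holds its last target.

## Working session

There is one attempt and no reset: what is moved stays moved. The work goes in short steps, Python scripts to look and compute and a tool call to move; the robot and the scene stay as the last step left them, time stands still between calls to the robot, and variables do not carry over. Pictures are saved under pics/ and viewed, and the job is handed in when it is done.

Besides the shell and the picture viewer there is one more tool, called after "Request:" as a command line: name --pt "numbers of a row" for each row, then --argument value for the rest. drive_tool: Moves the arm, as the interface text tells. Its arguments: {"type":"object","properties":{"increments":{"type":"array","items":{"type":"array","items":{"type":"number"}}}},"required":["increments"]}

```bash
mkdir -p pics; cat > h.py <<'E'
import numpy as np, cv2
from bench import ctrl, camera, hand_in
from scipy.spatial.transform import Rotation as R
def obs():
    o=ctrl.get_obs(); return o
def T():
    o=obs(); q=o["eef_rot"]; M=np.eye(4); M[:3,:3]=R.from_quat([q[1],q[2],q[3],q[0]]).as_matrix(); M[:3,3]=o["eef_pos"]; return M
def snap(name,fn):
    M=T(); c=camera(name); c["W"]=M@c["hand_eye"] if name=="wrist" else c["world_from_camera"]
    cv2.imwrite("pics/"+fn+".png",c["img"][:,:,::-1]); np.savez("pics/"+fn+".npz",**c); return c
def load(fn): return dict(np.load("pics/"+fn+".npz"))
def px2z(c,u,v,z):
    d=c["W"][:3,:3]@np.array([(u-c["cx"])/c["fx"],(v-c["cy"])/c["fy"],1]); o=c["W"][:3,3]
    return o+d*(z-o[2])/d[2]
def pts(c):
    v,u=np.mgrid[:480,:640]; d=c["depth"]; P=np.stack([(u-c["cx"])/c["fx"]*d,(v-c["cy"])/c["fy"]*d,d],-1)
    return P@c["W"][:3,:3].T+c["W"][:3,3]
def proj(c,p):
    q=np.linalg.inv(c["W"])@np.append(p,1); return c["fx"]*q[0]/q[2]+c["cx"],c["fy"]*q[1]/q[2]+c["cy"]
E
python3 - <<'E'
from h import *
o=obs(); print({k:np.round(v,4) for k,v in o.items()})
print(T().round(3))
for n in("scene","top","wrist"):
    c=snap(n,n+"0"); print(n,c["W"].round(3).tolist(),c["fx"])
E
```

```text
{'time_s': np.float64(0.0), 'q': array([-1.4843,  0.1815,  1.608 ,  0.    ,  1.3538, -0.2064]), 'dq': array([-0.0006,  0.0023,  0.0013,  0.0017, -0.0014, -0.0002]), 'joint_efforts': array([ 9.00000e-04, -4.44865e+01, -3.51334e+01, -2.00000e-04,
        9.10000e-03,  0.00000e+00]), 'eef_pos': array([ 0.1659, -0.5499,  0.2048]), 'eef_rot': array([ 0.1025,  0.6996,  0.1038, -0.6995]), 'wrist_force': array([ 0.6356, -0.4792, -0.7707]), 'torque': array([-0.0559,  0.0044, -0.009 ]), 'opening': np.float64(1.0034)}
[[-0.     0.289 -0.957  0.166]
 [ 0.002 -0.957 -0.289 -0.55 ]
 [-1.    -0.002 -0.     0.205]
 [ 0.     0.     0.     1.   ]]
scene [[-0.508, 0.678, -0.531, 1.207], [0.861, 0.413, -0.297, 0.398], [0.018, -0.608, -0.794, 1.1], [0.0, 0.0, 0.0, 1.0]] 461.413219122039
top [[0.027, -0.995, 0.099, 0.411], [-1.0, -0.026, 0.012, 0.009], [-0.01, -0.099, -0.995, 1.281], [0.0, 0.0, 0.0, 1.0]] 523.3027012900925
wrist [[0.289, -0.922, -0.257, 0.232], [-0.957, -0.279, -0.076, -0.532], [-0.002, 0.268, -0.963, 0.372], [0.0, 0.0, 0.0, 1.0]] 347.527327496386
```

View pics/top0.png

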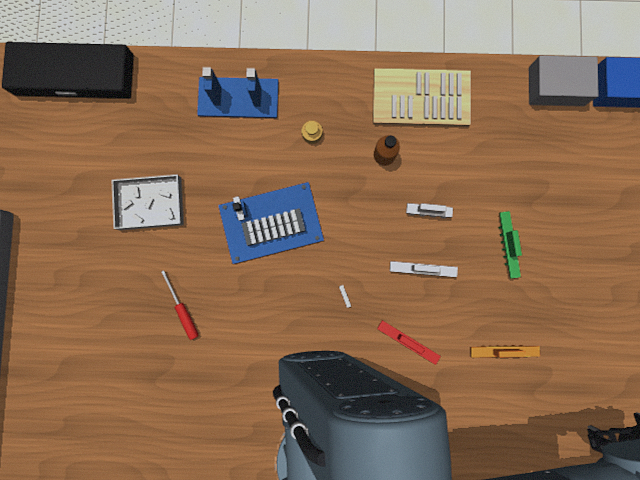

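View pics/scene0.png

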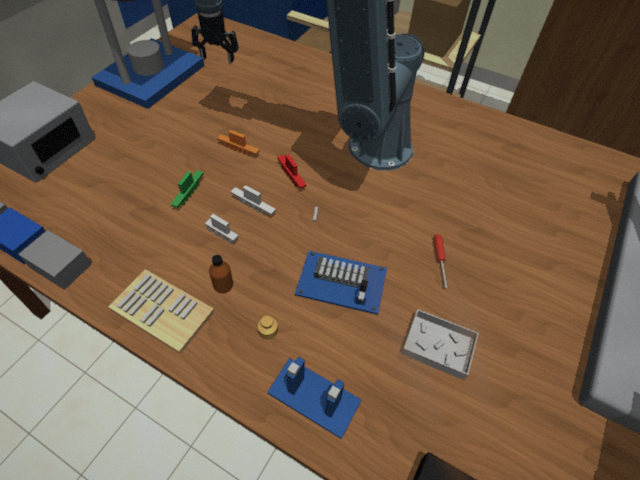

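View pics/wrist0.png

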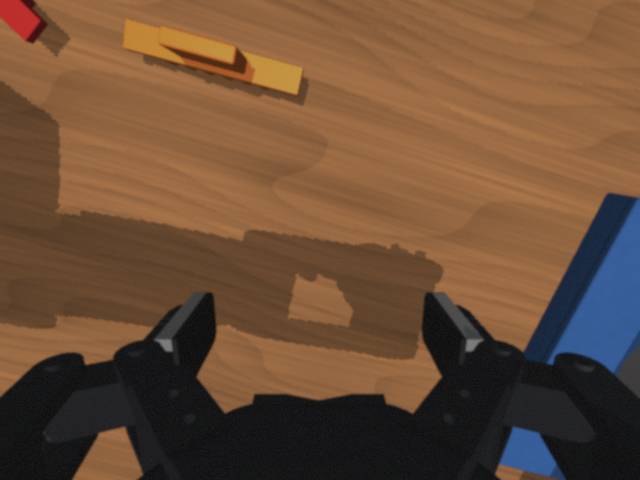

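Candidates in the top view: grey comb at (424,269), shorter grey comb at (430,210), and the green (511,244), orange (505,351) and red (409,341) lookalikes. The choice is the grey long one at (424,269). I'll measure it and check it in a crop.

```bash
python3 - <<'E'
from h import *
c=load("top0"); im=c["img"]
a=cv2.resize(im[190:290,380:480],(600,600),interpolation=cv2.INTER_CUBIC)
cv2.imwrite("pics/cropc.png",a[:,:,::-1])
a=cv2.resize(im[170:275,205:345],(800,600),interpolation=cv2.INTER_CUBIC)
cv2.imwrite("pics/cropr.png",a[:,:,::-1])
P=pts(c)
hsv=cv2.cvtColor(im,cv2.COLOR_RGB2HSV)
for nm,(u0,u1,v0,v1) in dict(long=(385,465,255,285),short=(400,460,198,222)).items():
    m=np.zeros((480,640),bool); m[v0:v1,u0:u1]=True
    z=P[...,2]; 
    for lo,hi in((.02,.05),(.058,.09)):
        k=m&(z>lo)&(z<hi); 
        p=P[k]; r=cv2.minAreaRect((p[:,:2]*1000).astype(np.float32)); print(nm,lo,k.sum(),np.round(p[:,2].mean(),4),r)
m=cv2.inRange(hsv,(100,100,40),(125,255,255))>0
k=np.zeros_like(m);k[170:275,205:345]=1
p=P[m&k&(P[...,2]<.03)]; print("rack",len(p),p[:,2].mean(),cv2.minAreaRect((p[:,:2]*1000).astype(np.float32)))
z=P[...,2]
for lo,hi in((.033,.047),(.05,.07),(.085,.11)):
    q=P[(k>0)&(z>lo)&(z<hi)]; print(lo,len(q),q.mean(0),cv2.minAreaRect((q[:,:2]*1000).astype(np.float32)))
E
```

```text
long 0.02 511 0.0303 ((460.30828857421875, -227.0353546142578), (159.91854858398438, 24.19856071472168), 86.57379913330078)
long 0.058 171 0.0735 ((460.3713684082031, -226.7823028564453), (60.4510383605957, 14.163555145263672), 86.61410522460938)
short 0.02 308 0.0305 ((602.5985107421875, -240.32403564453125), (110.2503662109375, 25.0648136138916), 86.00511169433594)
short 0.058 184 0.0722 ((602.4574584960938, -240.5056915283203), (60.224937438964844, 14.918684005737305), 86.55048370361328)
rack 3910 0.012214585300330394 ((565.57373046875, 145.34751892089844), (151.85348510742188, 231.4018096923828), 16.345048904418945)
0.033 965 [0.55172171 0.13587122 0.04013296] ((575.1209716796875, 141.28118896484375), (104.66441345214844, 144.25953674316406), 16.3706111907959)
0.05 133 [0.58757842 0.2126088  0.05878052] ((590.1453857421875, 214.55844116210938), (55.38240432739258, 24.083454132080078), 14.105829238891602)
0.085 53 [0.58971006 0.21438966 0.09572306] ((590.3792114257812, 214.76400756835938), (15.921009063720703, 15.55667495727539), 21.523578643798828)
```

View pics/cropc.png

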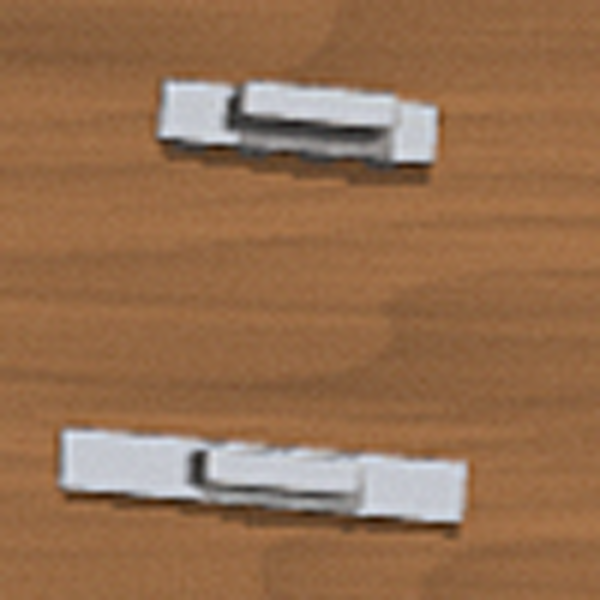

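View pics/cropr.png

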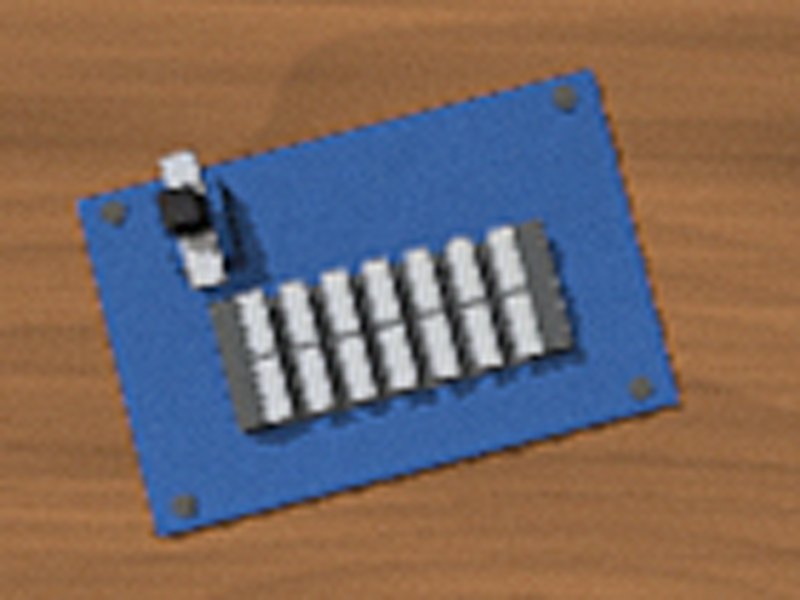

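```bash
cat >> h.py <<'E'
def plan(target,yaw,n,claw,d=4):
    """rows from measured pose to target TCP, tool x down, tool y at angle yaw (deg) in world; pure yaw turn"""
    M=T(); Y=np.radians(yaw); y=np.array([np.cos(Y),np.sin(Y),0]); x=np.array([0,0,-1.]); z=np.cross(x,y)
    Rt=np.stack([x,y,z],1); rv=R.from_matrix(M[:3,:3].T@Rt).as_rotvec()
    C=M[:3,:3].copy(); out=[]
    p=M[:3,3].copy(); st=(np.array(target)-p)/n
    for i in range(n):
        s=C.T@st; out.append([*s.round(d),*np.degrees(rv/n).round(2),claw]); C=C@R.from_rotvec(rv/n).as_matrix()
    for r in out: print("[%s],"%",".join("%g"%v for v in r))
E
python3 -c "
from h import *
plan([.4603,-.227,.2],-3.4,9,1)"
```

```text
[0.0006,-0.0249,-0.0417,-7.76,-0.01,0.01,1],
[0.0006,-0.0191,-0.0447,-7.76,-0.01,0.01,1],
[0.0006,-0.0129,-0.0468,-7.76,-0.01,0.01,1],
[0.0006,-0.0064,-0.0481,-7.76,-0.01,0.01,1],
[0.0006,0.0001,-0.0486,-7.76,-0.01,0.01,1],
[0.0006,0.0067,-0.0481,-7.76,-0.01,0.01,1],
[0.0006,0.0131,-0.0468,-7.76,-0.01,0.01,1],
[0.0006,0.0193,-0.0446,-7.76,-0.01,0.01,1],
[0.0006,0.0251,-0.0415,-7.76,-0.01,0.01,1],
```

Request:
drive_tool --pt "0 -0.025 -0.042 -7.76 0 0 1" --pt "0 -0.019 -0.0447 -7.76 0 0 1" --pt "0 -0.013 -0.0468 -7.76 0 0 1" --pt "0 -0.0064 -0.048 -7.76 0 0 1" --pt "0 0 -0.0486 -7.76 0 0 1" --pt "0 0.0067 -0.048 -7.76 0 0 1" --pt "0 0.013 -0.0468 -7.76 0 0 1" --pt "0 0.0193 -0.0446 -7.76 0 0 1" --pt "0 0.025 -0.0415 -7.76 0 0 1" --pt "0 0 0 0 0 0 1"

```text
time_s: 1.4
eef_pos: [0.4615, -0.2246, 0.2054]
eef_rot: [0.486, 0.513, 0.487, -0.513]
wrist_force: [-1.1, -0.3, 0.9]
opening: 0.997
```

```bash
python3 - <<'E'
from h import *
c=snap("wrist","w1"); print(T().round(4)); P=pts(c); z=P[...,2]
for lo,hi in((.022,.04),(.065,.085)):
    k=(z>lo)&(z<hi); k[300:]=0
    n,l,s,ce=cv2.connectedComponentsWithStats(k.astype(np.uint8))
    for i in range(1,n):
        if s[i,4]>400:
            q=P[l==i]; print(lo,s[i],ce[i].round(),q[:,2].mean().round(4),cv2.minAreaRect((q[:,:2]*1000).astype(np.float32)))
E
```

```text
[[-7.000e-04  9.984e-01 -5.660e-02  4.606e-01]
 [ 2.000e-04 -5.660e-02 -9.984e-01 -2.260e-01]
 [-1.000e+00 -7.000e-04 -1.000e-04  2.054e-01]
 [ 0.000e+00  0.000e+00  0.000e+00  1.000e+00]]
0.022 [581  62  41  65 887] [595.  97.] 0.0311 ((727.2026977539062, -132.41102600097656), (25.809154510498047, 55.18323516845703), 2.65315580368042)
0.022 [ 106  107   77  155 3291] [147. 180.] 0.029 ((287.9129943847656, -193.60032653808594), (160.4528045654297, 25.237485885620117), 60.31550216674805)
0.022 [ 306  129   25  157 2647] [318. 200.] 0.0291 ((461.2617492675781, -226.64633178710938), (159.88211059570312, 23.98610496520996), 86.46649169921875)
0.022 [ 440  162   38  107 1896] [456. 211.] 0.0295 ((603.0255126953125, -239.7791748046875), (110.11656188964844, 24.76041603088379), 85.9708480834961)
0.065 [618  61  22  63 901] [631.  94.] 0.0727 ((722.7120971679688, -135.13719177246094), (16.566974639892578, 48.75707244873047), 9.966032028198242)
0.065 [ 100  161   39   67 1311] [119. 193.] 0.072 ((288.3414001464844, -193.45851135253906), (60.32330322265625, 14.474327087402344), 60.33354187011719)
0.065 [ 310  187   16   67 1058] [318. 220.] 0.0728 ((461.0942687988281, -226.2101287841797), (59.39332580566406, 13.658761024475098), 86.88447570800781)
0.065 [ 464  193   26   67 1229] [476. 226.] 0.0722 ((603.1293334960938, -239.66436767578125), (60.06007385253906, 14.957653999328613), 85.98863220214844)
```

View pics/w1.png

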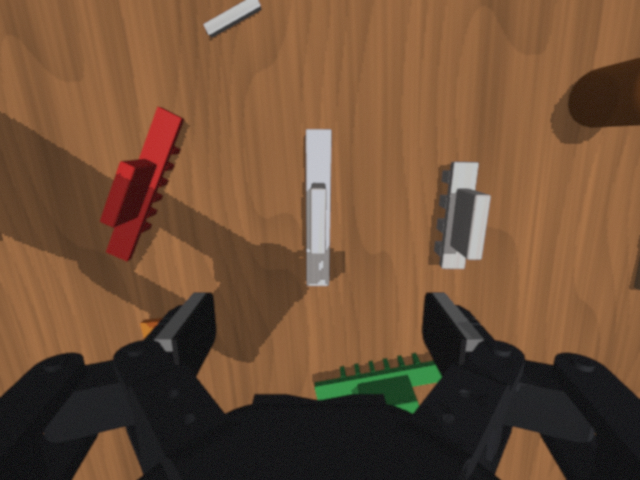

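The long comb is at px (318,205), six-toothed and 160 mm. The top and wrist views agree within 1 mm. Descending to grip it.

Request:
drive_tool --pt "0.05 0 0 0 0 0 0.3" --pt "0.05 0 0 0 0 0 0" --pt "0.035 0 0.0005 0 0 0 0" --pt "0.015 0 0 0 0 0 0" --pt "0.0075 0 0 0 0 0 0" --pt "0 0 0 0 0 0 0" --pt "0 0 0 0 0 0 -1" --pt "0 0 0 0 0 0 -1" --pt "0 0 0 0 0 0 -1" --pt "0 0 0 0 0 0 -1"

```text
time_s: 2.7
eef_pos: [0.4603, -0.2278, 0.0485]
eef_rot: [0.485, 0.515, 0.485, -0.514]
wrist_force: [0.2, 0.3, 2.5]
opening: -0.002
```

```bash
python3 - <<'E'
from h import *
c=snap("wrist","w2"); o=obs();print(T().round(4),o["wrist_force"],o["opening"])
E
```

```text
[[ 4.000e-04  9.983e-01 -5.900e-02  4.603e-01]
 [-3.000e-04 -5.900e-02 -9.983e-01 -2.278e-01]
 [-1.000e+00  4.000e-04  2.000e-04  4.850e-02]
 [ 0.000e+00  0.000e+00  0.000e+00  1.000e+00]] [0.69559038 0.05038899 2.92437267] -0.0005802714340411184
```

View pics/w2.png

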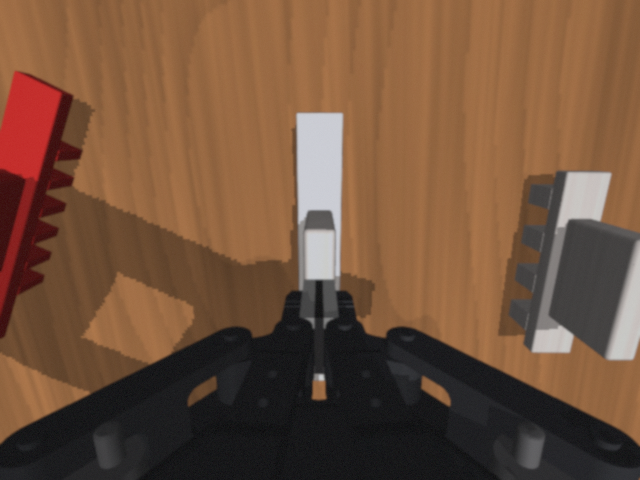

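```bash
python3 - <<'E'
from h import *
c=load("w2"); a=cv2.resize(c["img"][180:400,240:400],(580,598*220//160*160//220),interpolation=cv2.INTER_CUBIC); cv2.imwrite("pics/w2c.png",a[:,:,::-1])
P=pts(c)
for v in(200,230,260,280,290,300,320,340):print(v,P[v,320].round(3),P[v,300].round(3))
E
```

```text
200 [ 0.464 -0.192  0.028] [ 0.453 -0.191  0.028]
230 [ 0.463 -0.197  0.073] [ 0.452 -0.207  0.03 ]
260 [ 0.462 -0.211  0.073] [ 0.45  -0.225  0.029]
280 [ 0.462 -0.218  0.079] [ 0.45  -0.238  0.029]
290 [ 0.462 -0.218  0.088] [ 0.449 -0.244  0.029]
300 [ 0.462 -0.218  0.097] [ 0.454 -0.221  0.089]
320 [ 0.462 -0.218  0.112] [ 0.456 -0.215  0.117]
340 [ 0.461 -0.226  0.111] [ 0.456 -0.217  0.126]
```

View pics/w2c.png

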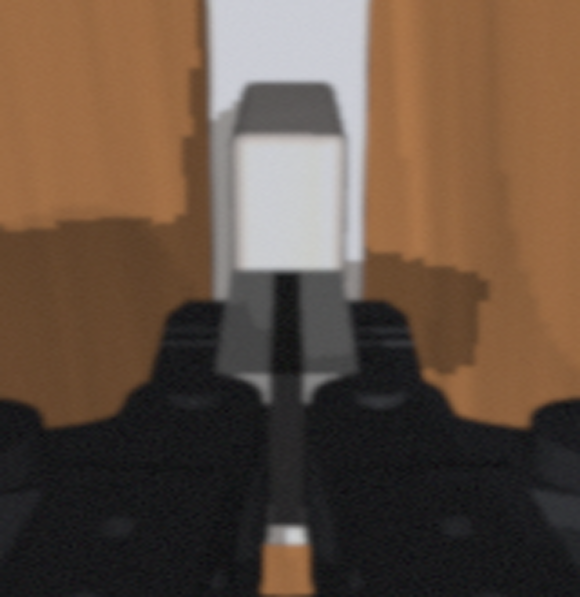

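```bash
python3 - <<'E'
from h import *
c=load("w2"); M=T()
for tx in(.011,0,-.008,-.02,-.03,-.04,-.05):
  print(tx,[np.round(proj(c,(M@[tx,ty,-.011,1])[:3])) for ty in(-.015,-.007,0,.007)], (M@[tx,0,-.011,1])[:3].round(3))
P=pts(c)
for v in(262,270,275,280,285,290,300): print(v,[ (u,*P[v,u].round(3)) for u in(290,306,312,320,328,334)])
E
```

```text
0.011 [array([290., 249.]), array([305., 249.]), array([318., 249.]), array([331., 249.])] [ 0.461 -0.217  0.037]
0 [array([288., 256.]), array([304., 256.]), array([318., 256.]), array([331., 256.])] [ 0.461 -0.217  0.048]
-0.008 [array([287., 261.]), array([303., 261.]), array([318., 261.]), array([332., 261.])] [ 0.461 -0.217  0.056]
-0.02 [array([284., 270.]), array([302., 270.]), array([318., 270.]), array([333., 270.])] [ 0.461 -0.217  0.068]
-0.03 [array([282., 278.]), array([301., 278.]), array([318., 278.]), array([334., 278.])] [ 0.461 -0.217  0.078]
-0.04 [array([280., 288.]), array([300., 288.]), array([317., 288.]), array([335., 288.])] [ 0.461 -0.217  0.088]
-0.05 [array([277., 299.]), array([298., 299.]), array([317., 299.]), array([336., 299.])] [ 0.461 -0.217  0.098]
262 [(290, np.float64(0.441), np.float64(-0.237), np.float64(-0.002)), (306, np.float64(0.456), np.float64(-0.211), np.float64(0.074)), (312, np.float64(0.459), np.float64(-0.212), np.float64(0.072)), (320, np.float64(0.462), np.float64(-0.212), np.float64(0.073)), (328, np.float64(0.466), np.float64(-0.
[... 1757 characters left out ...]
.456), np.float64(-0.218), np.float64(0.088)), (312, np.float64(0.459), np.float64(-0.217), np.float64(0.089)), (320, np.float64(0.462), np.float64(-0.218), np.float64(0.088)), (328, np.float64(0.465), np.float64(-0.218), np.float64(0.088)), (334, np.float64(0.467), np.float64(-0.218), np.float64(0.088))]
300 [(290, np.float64(0.45), np.float64(-0.221), np.float64(0.089)), (306, np.float64(0.457), np.float64(-0.217), np.float64(0.098)), (312, np.float64(0.459), np.float64(-0.218), np.float64(0.097)), (320, np.float64(0.462), np.float64(-0.218), np.float64(0.097)), (328, np.float64(0.465), np.float64(-0.218), np.float64(0.097)), (334, np.float64(0.467), np.float64(-0.218), np.float64(0.098))]
```

```bash
python3 - <<'E'
from h import *
for f in("w1","wrist0","w2"):
  c=load(f); P=pts(c); d=c["depth"]
  v,u=np.mgrid[:480,:640]; Q=np.stack([(u-c["cx"])/c["fx"]*d,(v-c["cy"])/c["fy"]*d,d],-1)@c["hand_eye"][:3,:3].T+c["hand_eye"][:3,3]
  k=(Q[...,0]<.03)&(d>0)&(d<.16)
  print(f,k.sum(),"max tx",np.sort(Q[k][:,0])[-20:].round(3)[[0,10,19]])
  for p in((205,300),(190,330),(165,345),(160,360),(435,300),(450,330),(300,300)): print(p,Q[p[1],p[0]].round(3),c["img"][p[1],p[0]])
E
```

```text
w1 69576 max tx [-0.038 -0.038 -0.037]
(205, 300) [-0.048 -0.042 -0.01 ] [18 18 19]
(190, 330) [-0.063 -0.043 -0.006] [10 11 10]
(165, 345) [-0.076 -0.045 -0.008] [120 119 118]
(160, 360) [-0.087 -0.042 -0.011] [19 18 20]
(435, 300) [-0.049  0.044 -0.01 ] [27 25 24]
(450, 330) [-0.067  0.043 -0.008] [20 22 22]
(300, 300) [ 0.207 -0.021  0.114] [127  87  55]
wrist0 69571 max tx [-0.038 -0.038 -0.037]
(205, 300) [-0.046 -0.042 -0.01 ] [13 17 15]
(190, 330) [-0.064 -0.042 -0.007] [28 26 26]
(165, 345) [-0.075 -0.045 -0.009] [123 123 123]
(160, 360) [-0.088 -0.041 -0.013] [17 15 21]
(435, 300) [-0.049  0.044 -0.011] [19 20 19]
(450, 330) [-0.068  0.043 -0.01 ] [18 18 19]
(300, 300) [ 0.207 -0.021  0.112] [145 100  65]
w2 77935 max tx [-0.012 -0.012 -0.011]
(205, 300) [ 0.05  -0.077  0.038] [109  79  51]
(190, 330) [ 0.05  -0.089  0.061] [104  73  49]
(165, 345) [ 0.049 -0.108  0.072] [158 109  69]
(160, 360) [-0.087 -0.042 -0.011] [57 43 32]
(435, 300) [0.049 0.08  0.037] [159 110  71]
(450, 330) [0.049 0.093 0.061] [160 110  69]
(300, 300) [-0.041 -0.007 -0.006] [44 42 43]
```

```bash
python3 - <<'E'
from h import *
c=snap("scene","s2"); u,v=proj(c,[.46,-.227,.08]); u,v=int(u),int(v); print(u,v)
a=cv2.resize(c["img"][v-60:v+60,u-80:u+80],(800,600),interpolation=cv2.INTER_CUBIC); cv2.imwrite("pics/s2c.png",a[:,:,::-1])
E
```

```text
250 188
```

View pics/s2c.png

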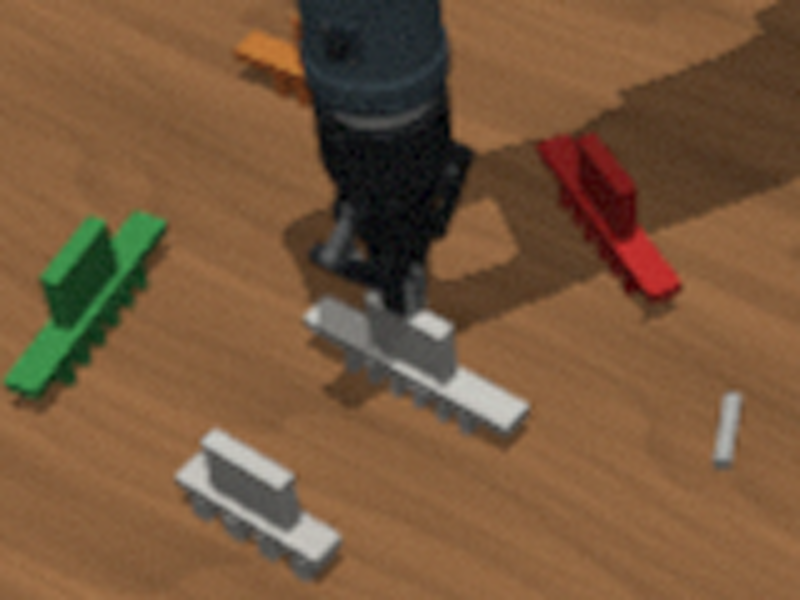

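The gripper closed on nothing. The wrist depth and the scene view both show the shut fingertips just above the rib top, at about z = 0.075. So the real fingertips stand about 25 mm behind the reported TCP, not 11 mm ahead as the text says, a shift of about 36 mm. I'll rise, open, go about 36 mm lower and grip again, working from this measured offset.

Request:
drive_tool --pt "-0.005 0 0 0 0 0 -1" --pt "0 0 0 0 0 0 0.1" --pt "0 0 0 0 0 0 0.1" --pt "0 0 0 0 0 0 0.1" --pt "0 0 0 0 0 0 0.1"

```text
time_s: 3.42
eef_pos: [0.4601, -0.2277, 0.0531]
eef_rot: [-0.485, -0.515, -0.485, 0.515]
wrist_force: [-0.1, -0.8, 0.6]
opening: 0.551
```

```bash
python3 - <<'E'
from h import *
c=snap("wrist","w3"); o=obs();print(T().round(4)[:3,3],o["wrist_force"],o["opening"])
c=snap("scene","s3")
P=pts(load("w3")); z=P[...,2]
for lo,hi in((.022,.04),(.065,.08)):
    k=(z>lo)&(z<hi); k[290:]=0; k[:,:280]=0; k[:,360:]=0
    q=P[k]; print(q[:,2].mean(),cv2.minAreaRect((q[:,:2]*1000).astype(np.float32)))
E
```

```text
[ 0.4601 -0.2277  0.0531] [-0.24433184 -0.72354562  0.26959327] 0.5503800522980501
0.02918208322255354 ((462.9190368652344, -196.52200317382812), (99.58936309814453, 24.110197067260742), 86.5460433959961)
0.07270026888964536 ((461.99981689453125, -211.5487060546875), (30.67560386657715, 13.956262588500977), 86.90843200683594)
```

View pics/w3.png

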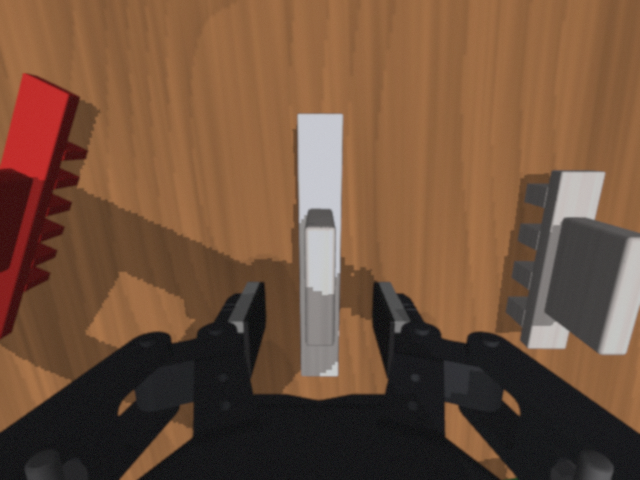

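Request:
drive_tool --pt "0.02 0 0 0 0 0 0.1" --pt "0.015 0 0 0 0 0 0.1" --pt "0.006 0 0 0 0 0 0.1" --pt "0 0 0 0 0 0 0.1" --pt "0 0 0 0 0 0 -1" --pt "0 0 0 0 0 0 -1" --pt "0 0 0 0 0 0 -1" --pt "0 0 0 0 0 0 -1" --pt "0 0 0 0 0 0 -1"

```text
time_s: 4.65
eef_pos: [0.4607, -0.2282, 0.0129]
eef_rot: [0.486, 0.515, 0.485, -0.514]
wrist_force: [-0.3, -0.6, 4.5]
opening: 0.157
```

Request:
drive_tool --pt "-0.01 0 0 0 0 0 -1" --pt "-0.03 0 0 0 0 0 -1" --pt "-0.04 0 0 0 0 0 -1" --pt "-0.04 0 0 0 0 0 -1" --pt "0 0 0 0 0 0 -1"

```text
time_s: 5.28
eef_pos: [0.462, -0.2292, 0.1358]
eef_rot: [0.487, 0.515, 0.483, -0.514]
wrist_force: [0.1, -0.2, -0.9]
opening: 0.159
```

```bash
python3 - <<'E'
from h import *
c=snap("wrist","w4"); o=obs();print(T().round(4)[:3,3],o["wrist_force"],o["opening"])
s=snap("scene","s4")
a=cv2.resize(s["img"][90:250,160:400],(800,533),interpolation=cv2.INTER_CUBIC); cv2.imwrite("pics/s4c.png",a[:,:,::-1])
plan([.5512,.1411,.133],16.3,9,-1)
E
```

```text
[ 0.4607 -0.2281  0.1335] [-1.03781911 -0.9438236  -2.11309666] 0.15219188486841845
[-0.0001,0.0077,-0.0415,-2.19,-0,0,-1],
[-0.0001,0.0093,-0.0411,-2.19,-0,0,-1],
[-0.0001,0.0109,-0.0408,-2.19,-0,0,-1],
[-0.0001,0.0124,-0.0403,-2.19,-0,0,-1],
[-0.0001,0.0139,-0.0398,-2.19,-0,0,-1],
[-0.0001,0.0155,-0.0392,-2.19,-0,0,-1],
[-0.0001,0.0169,-0.0386,-2.19,-0,0,-1],
[-0.0001,0.0184,-0.038,-2.19,-0,0,-1],
[-0.0001,0.0198,-0.0372,-2.19,-0,0,-1],
```

View pics/s4c.png

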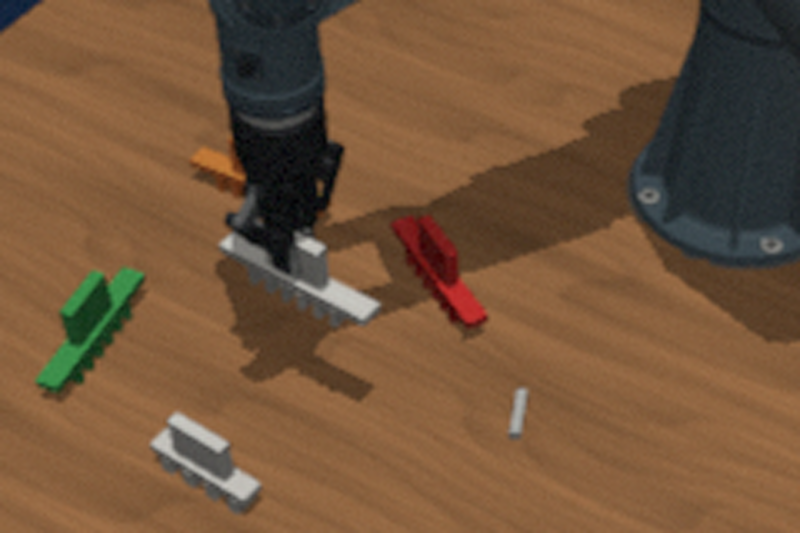

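View pics/w4.png

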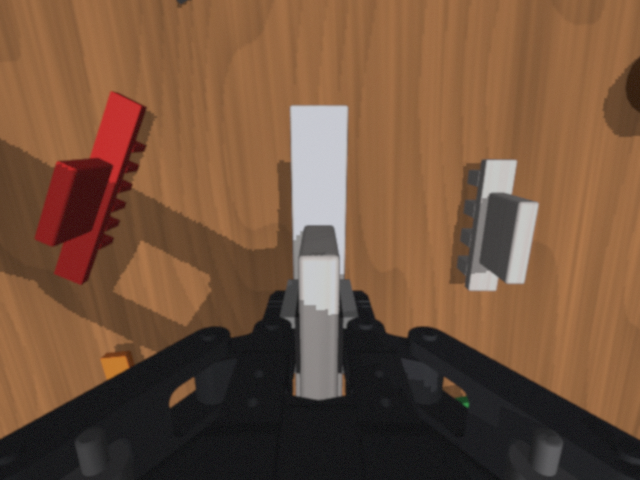

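Request:
drive_tool --pt "0 0.0077 -0.0415 -2.19 0 0 -1" --pt "0 0.0093 -0.0411 -2.19 0 0 -1" --pt "0 0.0109 -0.0408 -2.19 0 0 -1" --pt "0 0.0124 -0.0403 -2.19 0 0 -1" --pt "0 0.0139 -0.0398 -2.19 0 0 -1" --pt "0 0.0155 -0.0392 -2.19 0 0 -1" --pt "0 0.0169 -0.0386 -2.19 0 0 -1" --pt "0 0.0184 -0.038 -2.19 0 0 -1" --pt "0 0.0198 -0.0372 -2.19 0 0 -1" --pt "0 0 0 0 0 0 -1"

```text
time_s: 6.62
eef_pos: [0.5499, 0.1431, 0.1298]
eef_rot: [0.566, 0.422, 0.568, -0.424]
wrist_force: [-0.1, -0.5, -1.8]
opening: 0.156
```

```bash
python3 - <<'E'
from h import *
print(T().round(4))
c=snap("wrist","w5"); s=snap("top","t5"); print(obs()["wrist_force"])
M=T()
P=pts(c); Q=(P-M[:3,3])@M[:3,:3]
# comb bar top in tool frame
k=(np.abs(Q[...,0]-(.0129-.030))<.006)&(Q[...,2]<-.03)&(abs(Q[...,1])<.02)
q=Q[k]; print(k.sum(),"bar tx",q[:,0].mean(),"zmin",q[:,2].min(),cv2.minAreaRect((q[:,[1,2]]*1000).astype(np.float32)))
k=(Q[...,0]<-.045)&(Q[...,2]<-.015)&(abs(Q[...,1])<.012); q=Q[k]; print("rib",k.sum(),q.min(0),q.max(0))
E
```

```text
[[-4.100e-03  9.586e-01  2.848e-01  5.499e-01]
 [ 4.000e-04  2.848e-01 -9.586e-01  1.431e-01]
 [-1.000e+00 -3.800e-03 -1.500e-03  1.298e-01]
 [ 0.000e+00  0.000e+00  0.000e+00  1.000e+00]]
[-0.56941878 -0.67527541 -1.80202984]
6951 bar tx -0.0159655649388405 zmin -0.08359489713976424 ((0.6952505111694336, -56.82072448730469), (53.5754508972168, 24.155372619628906), 89.82451629638672)
rib 10630 [-0.16703616 -0.01199938 -0.06941696] [-0.04501946  0.01199862 -0.01500739]
```

View pics/w5.png

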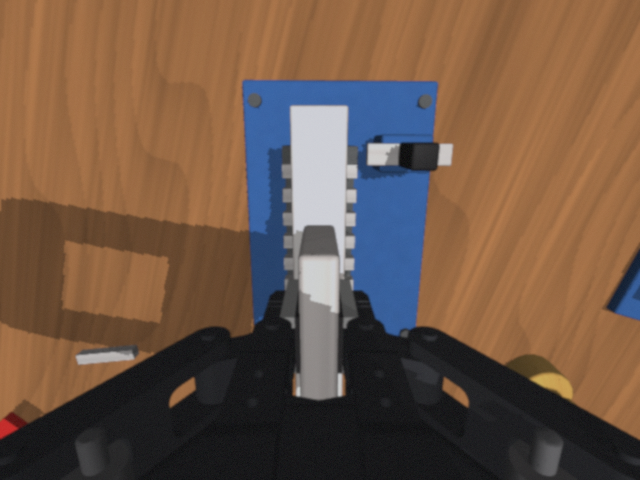

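View pics/t5.png

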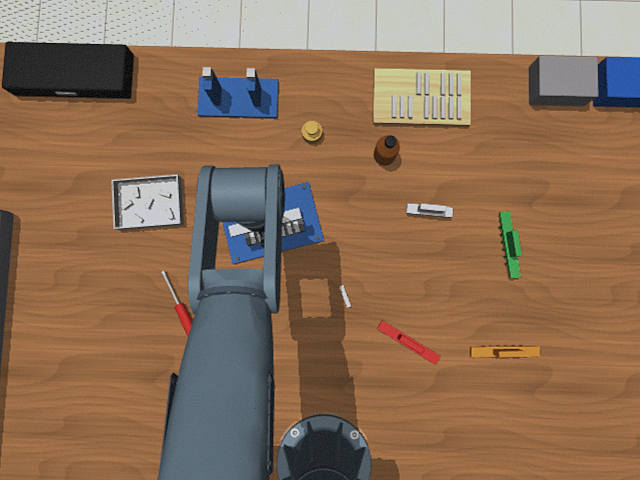

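```bash
cat > an.py <<'E'
from h import *
import sys
def an(fn,M):
    c=load(fn); P=pts(c); im=c["img"].astype(int); z=P[...,2]
    a=np.degrees(np.arctan2(M[1,1],M[0,1])); print("tool yaw",a.round(2))
    # rack base blue pixels, ray onto z=.012
    hsv=cv2.cvtColor(c["img"],cv2.COLOR_RGB2HSV); m=cv2.inRange(hsv,(100,120,40),(125,255,255)); m[330:]=0
    v,u=np.nonzero(m); k=(abs(z[v,u]-.012)<.008); v,u=v[k],u[k]
    X=np.array([px2z(c,uu,vv,.012) for uu,vv in zip(u,v)]); Q=(X-M[:3,3])@M[:3,:3]
    # left and right edges per tz bin, far edge
    L=[];Rr=[]
    for b in np.arange(-.105,-.02,.004):
        s=Q[(abs(Q[:,2]-b)<.003)]
        if len(s)>10: L.append((b,np.sort(s[:,1])[2]));Rr.append((b,np.sort(s[:,1])[-3]))
    for n,E in(("L",L),("R",Rr)):
        E=np.array(E); f=np.polyfit(E[:,0],E[:,1],1); res=abs(np.polyval(f,E[:,0])-E[:,1]); kk=res<.002; f=np.polyfit(E[kk,0],E[kk,1],1); print(n,"edge ty at tz0",f[1].round(4),"slope deg",np.degrees(np.arctan(f[0])).round(2),kk.sum(),len(E))
    far=[]
    for b in np.arange(-.05,.08,.005):
        s=Q[abs(Q[:,1]-b)<.003]; far.append((b,np.sort(s[:,2])[2]))
    far=np.array(far); f=np.polyfit(far[:,0],far[:,1],1); print("far edge tz at ty0",f[1].round(4),"deg",np.degrees(np.arctan(f[0])).round(2))
    # bars ends: sample lines at given ty on plane z=.04
    W=np.linalg.inv(c["W"])
    g=cv2.cvtColor(c["img"],cv2.COLOR_RGB2GRAY).astype(np.float32)
    for ty in(-.024,-.021,-.018,.017,.02,.023):
        tz=np.arange(-.09,-.0,.00025); pr=[]
        for t in tz:
            X=M[:3,:3]@np.array([0,ty,t])+M[:3,3]; 
            # move along tool x to z=.04
            X=X+M[:3,0]*(X[2]-.04); pr.append(proj(c,X))
        pr=np.array(pr,np.float32); val=cv2.remap(g,pr[:,0],pr[:,1],cv2.INTER_LINEAR).ravel()
        th=130; e=np.nonzero(np.diff((val>th).astype(int)))[0]
        print("ty",ty,[(round(float(tz[i])*1000,1),'+' if val[i+1]>th else '-') for i in e])
if __name__=="__main__":
    an(sys.argv[1],T())
E
python3 an.py w5
python3 - <<'E'
from h import *
c=load("w5"); a=cv2.resize(c["img"][70:320,230:450],(704,800*704//640//1)[:2] if 0 else (528,600),interpolation=cv2.INTER_CUBIC); cv2.imwrite("pics/w5c.png",a[:,:,::-1])
E
```

```text
tool yaw 16.38
L edge ty at tz0 -0.057 slope deg -0.23 22 22Traceback (most recent call last):
  File "an.py", line 34, in <module>
    an(sys.argv[1],T())
    ~~^^^^^^^^^^^^^^^^^
  File "an.py", line 16, in an
    E=np.array(E); f=np.polyfit(E[:,0],E[:,1],1); res=abs(np.polyval(f,E[:,0])-E[:,1]); kk=res<.002; f=np.polyfit(E[kk,0],E[kk,1],1); print(n,"edge ty at tz0",f[1].round(4),"slope deg",np.degrees(np.arctan(f[0])).round(2),kk.sum(),len(E))
                                                                                                       ~~~~~~~~~~^^^^^^^^^^^^^^^^^^^
    raise TypeError("expected non-empty vector for x")
TypeError: expected non-empty vector for x
```

View pics/w5c.png

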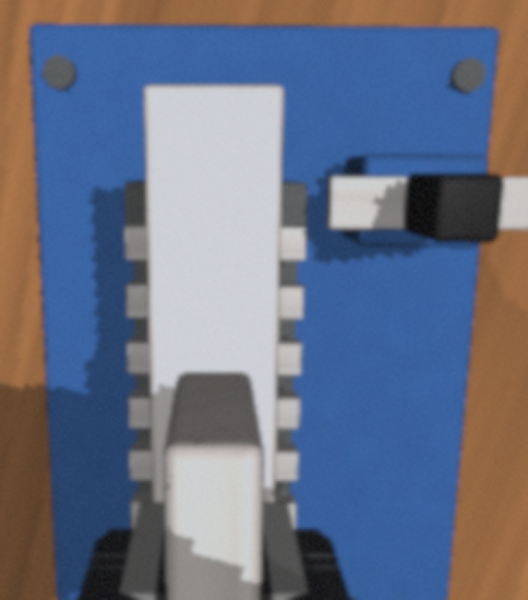

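```bash
python3 - <<'E'
s=open('an.py').read()
i=s.index("        E=np.array(E)"); j=s.index("    far=[]")
s=s[:i]+'''        E=np.array(E)
        from scipy.stats import theilslopes
        r=theilslopes(E[:,1],E[:,0]); print(n,"edge ty at tz0",round(r[1],4),"deg",np.degrees(np.arctan(r[0])).round(2))
'''+s[j:]
s=s.replace("(-.024,-.021,-.018,.017,.02,.023)","(-.028,-.026,-.024,.022,.024,.026)")
open('an.py','w').write(s)
E
python3 an.py w5
```

```text
tool yaw 16.38
L edge ty at tz0 -0.057 deg -0.21
R edge ty at tz0 0.0892 deg -0.26
far edge tz at ty0 -0.1126 deg 0.3
ty -0.028 []
ty -0.026 []
ty -0.024 [(-52.0, '+'), (-47.7, '-'), (-46.2, '+'), (-44.5, '-'), (-34.5, '+'), (-29.7, '-'), (-28.2, '+'), (-26.5, '-'), (-16.2, '+'), (-12.7, '-')]
ty 0.022 [(-53.5, '+'), (-43.2, '-'), (-35.2, '+'), (-25.0, '-'), (-17.7, '+'), (-7.0, '-')]
ty 0.024 [(-53.5, '+'), (-43.0, '-'), (-35.2, '+'), (-25.0, '-'), (-17.5, '+'), (-7.0, '-')]
ty 0.026 [(-53.2, '+'), (-43.0, '-'), (-35.2, '+'), (-25.0, '-'), (-17.5, '+'), (-7.0, '-')]
```

```bash
cat > edge.py <<'E'
from h import *
import sys
def prof(c,M,tx,pts_):
    g=cv2.cvtColor(c["img"],cv2.COLOR_RGB2GRAY).astype(np.float32)
    pr=np.array([proj(c,(M@[tx,a,b,1])[:3]) for a,b in pts_],np.float32)
    return cv2.remap(g,pr[:,0],pr[:,1],cv2.INTER_LINEAR).ravel()
def edges(c,M,tx,p0,p1,n=400):
    s=np.linspace(0,1,n)[:,None]; q=np.array(p0)*(1-s)+np.array(p1)*s
    v=prof(c,M,tx,q); v=cv2.GaussianBlur(v[None],(0,0),3).ravel(); d=np.gradient(v)
    from scipy.signal import find_peaks
    pk,_=find_peaks(abs(d),height=abs(d).max()*.3)
    return [(q[i].round(4).tolist(),int(v[max(0,i-10)]),int(v[min(n-1,i+10)])) for i in pk]
if __name__=="__main__":
    c=load(sys.argv[1]); M=T(); ez=M[2,3]; 
    tb=float(sys.argv[2]) # bar top tx
    print("comb end",edges(c,M,tb,(.0,-.10),(.0,-.065)))
    print("comb end",edges(c,M,tb,(.006,-.10),(.006,-.065)))
    print("comb sides",edges(c,M,tb,(-.03,-.07),(.03,-.07)),edges(c,M,tb,(-.03,-.05),(.03,-.05)))
    print("rib top end",edges(c,M,tb-.044,(0,-.045),(0,-.02)))
    t4=ez-.04
    for b in (-.048,-.030,-.012): print("bar",b,edges(c,M,t4,(-.045,b),(.045,b)))
    t1=ez-.012
    for b in (-.10,-.08,-.05,-.03): print("base",b,edges(c,M,t1,(-.075,b),(-.045,b)),edges(c,M,t1,(.08,b),(.11,b)))
    print("basefar",edges(c,M,t1,(0,-.13),(0,-.1)))
E
python3 edge.py w5 -.0171
```

```text
comb end [([0.0, -0.0832], 98, 202)]
comb end [([0.006, -0.0928], 120, 92), ([0.006, -0.0832], 98, 202)]
comb sides [([-0.0109, -0.07], 95, 205), ([0.0123, -0.07], 205, 95), ([0.0268, -0.07], 33, 94)] [([-0.0109, -0.05], 81, 205), ([0.0123, -0.05], 206, 96)]
rib top end [([0.0, -0.044], 200, 91), ([0.0, -0.034], 102, 176)]
bar -0.048 [([-0.0263, -0.048], 64, 129), ([-0.0188, -0.048], 130, 205), ([0.0288, -0.048], 197, 76)]
bar -0.03 [([-0.0261, -0.03], 65, 129), ([-0.0188, -0.03], 129, 205), ([0.0202, -0.03], 206, 187), ([0.0288, -0.03], 192, 93)]
bar -0.012 [([-0.0263, -0.012], 65, 127), ([-0.0186, -0.012], 129, 206), ([0.02, -0.012], 206, 184), ([0.0285, -0.012], 188, 93)]
base -0.1 [([-0.0691, -0.1], 118, 113), ([-0.0638, -0.1], 116, 124), ([-0.0583, -0.1], 119, 100)] [([0.0912, -0.1], 97, 117), ([0.1089, -0.1], 109, 104)]
base -0.08 [([-0.0579, -0.08], 119, 95)] [([0.0902, -0.08], 94, 112), ([0.0947, -0.08], 121, 116), ([0.0993, -0.08], 110, 113), ([0.104, -0.08], 109, 105)]
base -0.05 [([-0.0715, -0.05], 118, 126), ([-0.0579, -0.05], 114, 94)] [([0.096, -0.05], 45, 92)]
base -0.03 [([-0.0582, -0.03], 115, 92)] [([0.0814, -0.03], 93, 94), ([0.0838, -0.03], 95, 94), ([0.0911, -0.03], 94, 103), ([0.0953, -0.03], 104, 102), ([0.0995, -0.03], 105, 113), ([0.1093, -0.03], 116, 117)]
basefar [([0.0, -0.1139], 109, 89), ([0.0, -0.1124], 89, 94)]
```

Request:
drive_tool --pt "0 0.0005 0.009 0.2 0 0 -1" --pt "0.03 0 0 0 0 0 -1" --pt "0.025 0 0 0 0 0 -1" --pt "0.014 0 0 0 0 0 -1" --pt "0 0 0 0 0 0 -1" --pt "0 0 0 0 0 0 -1"

```text
time_s: 7.48
eef_pos: [0.5553, 0.1318, 0.0642]
eef_rot: [0.566, 0.425, 0.565, -0.425]
wrist_force: [-0.0, -0.3, -0.7]
opening: 0.159
```

```bash
python3 - <<'E'
from h import *
print(T().round(4)); c=snap("wrist","w6"); s=snap("scene","s6"); print(obs()["wrist_force"])
a=cv2.resize(c["img"][70:320,210:430],(528,600),interpolation=cv2.INTER_CUBIC); cv2.imwrite("pics/w6c.png",a[:,:,::-1])
a=cv2.resize(s["img"][200:320,270:430],(800,600),interpolation=cv2.INTER_CUBIC); cv2.imwrite("pics/s6c.png",a[:,:,::-1])
E
python3 an.py w6; python3 edge.py w6 -.0171
```

```text
[[ 1.600e-03  9.608e-01  2.772e-01  5.553e-01]
 [ 0.000e+00  2.772e-01 -9.608e-01  1.318e-01]
 [-1.000e+00  1.500e-03  4.000e-04  6.420e-02]
 [ 0.000e+00  0.000e+00  0.000e+00  1.000e+00]]
[-0.22786969  0.81390709 -1.14248906]
tool yaw 16.12
L edge ty at tz0 -0.0607 deg 0.06
R edge ty at tz0 0.0856 deg 0.02
far edge tz at ty0 -0.1226 deg -0.03
ty -0.028 [(-63.0, '+'), (-53.0, '-'), (-45.2, '+'), (-35.0, '-'), (-27.2, '+'), (-16.7, '-'), (-9.5, '+'), (-3.5, '-'), (-1.7, '+')]
ty -0.026 [(-63.2, '+'), (-53.0, '-'), (-45.2, '+'), (-35.0, '-'), (-27.2, '+'), (-17.2, '-'), (-9.5, '+'), (-3.5, '-'), (-2.0, '+')]
ty -0.024 [(-63.2, '+'), (-53.0, '-'), (-45.2, '+'), (-35.0, '-'), (-27.2, '+'), (-18.0, '-'), (-9.0, '+'), (-3.0, '-'), (-1.7, '+'), (-0.5, '-')]
ty 0.022 [(-63.2, '+'), (-53.0, '-'), (-45.2, '+'), (-35.0, '-'), (-27.2, '+'), (-17.2, '-'), (-9.5, '+')]
ty 0.024 [(-63.0, '+'), (-53.0, '-'), (-45.2, '+'), (-35.0, '-'), (-27.2, '+'), (-17.2, '-'), (-9.5, '+')]
ty 0.026 []
comb end [([0.0, -0.0806], 101, 208)]
comb end [([0.006, -0.0807], 97, 205)]
comb sides [([-0.0118, -0.07], 67, 2
[... 467 characters left out ...]
0.0618, -0.1], 123, 94)] [([0.0862, -0.1], 94, 114)]
base -0.08 [([-0.0616, -0.08], 120, 94)] [([0.1042, -0.08], 55, 166), ([0.1089, -0.08], 186, 126)]
base -0.05 [([-0.0617, -0.05], 118, 94)] [([0.0844, -0.05], 96, 95), ([0.0873, -0.05], 98, 104), ([0.088, -0.05], 101, 107), ([0.0895, -0.05], 107, 115), ([0.0908, -0.05], 114, 115), ([0.0956, -0.05], 116, 118), ([0.0987, -0.05], 118, 121), ([0.1016, -0.05], 120, 117), ([0.1031, -0.05], 117, 120), ([0.1068, -0.05], 119, 118), ([0.108, -0.05], 117, 120), ([0.1093, -0.05], 120, 121)]
base -0.03 [([-0.0618, -0.03], 119, 91)] [([0.0865, -0.03], 93, 105), ([0.0901, -0.03], 107, 111), ([0.1062, -0.03], 110, 112)]
basefar [([0.0, -0.1233], 115, 92)]
```

View pics/w6c.png

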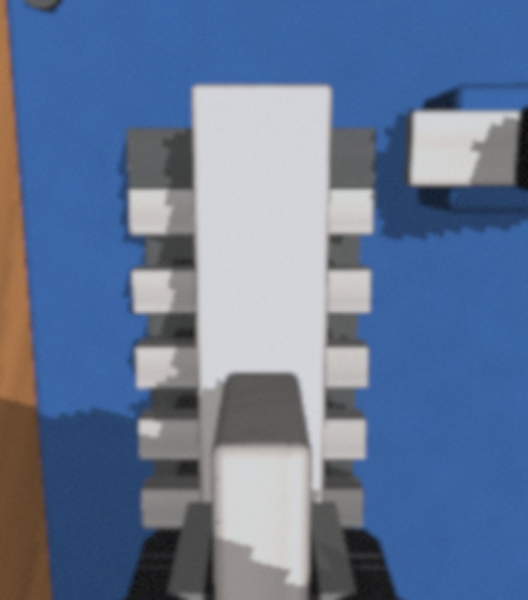

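View pics/s6c.png

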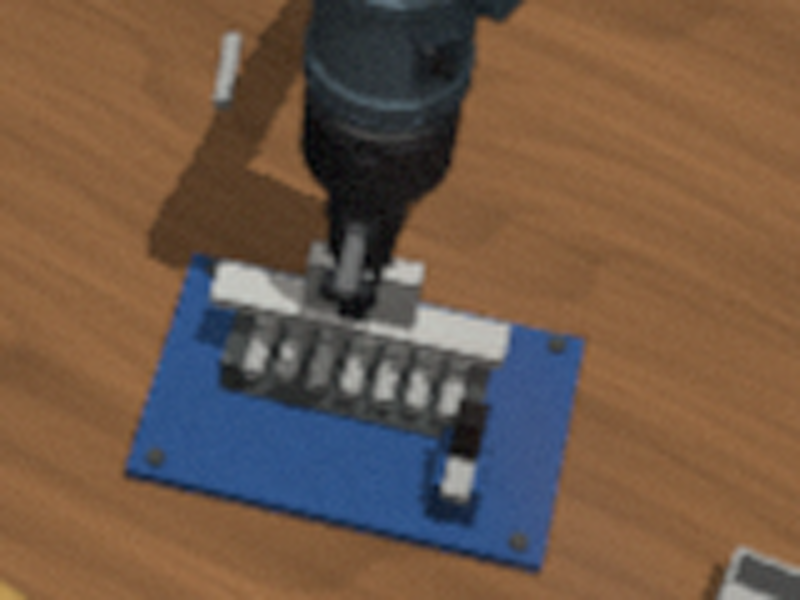

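```bash
cat > rel.py <<'E'
from h import *
from edge import edges
import sys
def rel(fn):
    c=load(fn); c["W"]=c["hand_eye"]; Q=pts(c); M=np.eye(4)
    hsv=cv2.cvtColor(c["img"],cv2.COLOR_RGB2HSV); m=cv2.inRange(hsv,(100,120,40),(125,255,255))>0; m[330:]=0; m[:,:200]=0; m[:,440:]=0
    q=Q[m]; k=abs(q[:,0]-np.median(q[:,0]))<.01; q=q[k]
    A=np.c_[np.ones(len(q)),q[:,1:]]; f=np.linalg.lstsq(A,q[:,0],rcond=None)[0]; print(fn,"base plane tx",f.round(4))
    t4=f[0]-.028+f[2]*-.03; k=(abs(Q[...,0]+.0165)<.004)&(Q[...,2]<-.045)&(abs(Q[...,1])<.01); tb=np.median(Q[k][:,0]); print("bars tx",t4.round(4),"comb bar tx",tb.round(4))
    ce=[edges(c,M,tb,(a,-.10),(a,-.065)) for a in(-.005,0,.005)]
    ce=[[e for e in x if e[2]-e[1]>70][0][0][1] for x in ce]
    cs=[[e[0][0] for e in edges(c,M,tb,(-.03,b),(.03,b)) if abs(e[2]-e[1])>70] for b in(-.075,-.06,-.05)]
    print("comb end",ce,"sides",cs)
    for s in(-1,1):
        for a in(.021,.023,.025,.027):
            print("bars ty",s*a,[(round(e[0][1]*1000,1),"+" if e[2]>e[1] else "-") for e in edges(c,M,t4,(s*a,-.08),(s*a,-.004),800)])
    for b in(-.058,-.048,-.04,-.03,-.022,-.012): print("tz",b,[(e[0][0],e[1],e[2]) for e in edges(c,M,t4,(-.04,b),(-.016,b))],[(e[0][0],e[1],e[2]) for e in edges(c,M,t4,(.016,b),(.04,b))])
for f in sys.argv[1:]: rel(f)
E
python3 rel.py w5 w6
```

```text
w5 base plane tx [ 0.1187 -0.0049 -0.0015]
bars tx 0.0907 comb bar tx -0.0162
comb end [-0.081, -0.0811, -0.081] sides [[-0.0117, 0.012], [-0.0117, 0.012, 0.0207], [-0.0117, 0.0118]]
bars ty -0.021 [(-64.3, '-'), (-50.8, '+'), (-40.6, '-'), (-32.8, '+'), (-22.8, '-'), (-14.7, '+'), (-4.9, '-')]
bars ty -0.023 [(-64.2, '-'), (-50.7, '+'), (-40.6, '-'), (-32.8, '+'), (-22.6, '-'), (-14.7, '+'), (-4.8, '-')]
bars ty -0.025 [(-64.1, '-'), (-50.6, '+'), (-40.6, '-'), (-32.8, '+'), (-22.5, '-'), (-14.7, '+'), (-4.9, '-')]
bars ty -0.027 [(-62.0, '-'), (-50.2, '+'), (-45.4, '-'), (-40.7, '-'), (-32.8, '+'), (-22.8, '-'), (-14.6, '+'), (-10.7, '-'), (-5.0, '-')]
bars ty 0.021 [(-50.2, '+'), (-40.6, '-'), (-32.1, '+'), (-22.4, '-'), (-14.6, '+'), (-4.6, '-')]
bars ty 0.023 [(-50.3, '+'), (-40.6, '-'), (-32.3, '+'), (-22.3, '-'), (-14.6, '+'), (-4.6, '-')]
bars ty 0.025 [(-50.3, '+'), (-40.6, '-'), (-32.4, '+'), (-22.3, '-'), (-14.6, '+'), (-4.6, '-')]
bars ty 0.027 [(-50.3, '+'), (-40.5, '-'), (-32.3, '+'), (-22.3, '-'), (-14.6, '+'), (-4.6, '-')]
tz -0.058 [(-0.02, 95, 168)] [(0.0204, 179, 1
[... 1807 characters left out ...]
)] [(0.0162, 97, 96), (0.0167, 97, 96), (0.0177, 96, 95), (0.0221, 95, 97), (0.0232, 97, 94), (0.0275, 94, 95), (0.0286, 95, 94), (0.0297, 94, 93), (0.033, 93, 94), (0.0352, 93, 93), (0.0358, 93, 93), (0.0364, 93, 92)]
tz -0.04 [(-0.0298, 85, 166), (-0.0198, 175, 140)] [(0.0254, 178, 105)]
tz -0.03 [(-0.0275, 89, 71), (-0.0258, 73, 86), (-0.0237, 86, 72), (-0.0202, 56, 39), (-0.0162, 37, 44)] [(0.0162, 80, 82), (0.017, 79, 90), (0.0186, 90, 83), (0.0201, 84, 91), (0.0378, 91, 93)]
tz -0.022 [(-0.0295, 98, 179), (-0.0203, 175, 145)] [(0.0253, 182, 113)]
tz -0.012 [(-0.0384, 81, 88), (-0.032, 93, 80), (-0.0282, 67, 71), (-0.0211, 66, 56), (-0.0162, 52, 55)] [(0.0163, 78, 70), (0.0203, 72, 83)]
```

Request:
drive_tool --pt "0 -0.0022 -0.003 0 0 0 -1" --pt "0.005 0 0 0 0 0 -1" --pt "0.003 0 0 0 0 0 -1" --pt "0 0 0 0 0 0 -1" --pt "0 0 0 0 0 0 -1" --pt "0 0 0 0 0 0 -1" --pt "0 0 0 0 0 0 -1"

```text
time_s: 8.45
eef_pos: [0.5516, 0.1345, 0.0553]
eef_rot: [0.565, 0.425, 0.565, -0.425]
wrist_force: [0.9, -0.6, -0.3]
opening: 0.153
```

```bash
python3 - <<'E'
from h import *
c=snap("wrist","w7"); print(obs()["wrist_force"], T().round(4))
E
python3 rel.py w7|head -12;python3 rel.py w7|grep 'tz'
```

```text
[-0.07600461 -0.02763477 -0.87873646] [[ 2.000e-04  9.607e-01  2.777e-01  5.516e-01]
 [ 0.000e+00  2.777e-01 -9.607e-01  1.345e-01]
 [-1.000e+00  2.000e-04  0.000e+00  5.530e-02]
 [ 0.000e+00  0.000e+00  0.000e+00  1.000e+00]]
w7 base plane tx [ 0.0442 -0.0009  0.0001]
bars tx 0.0162 comb bar tx -0.0162
comb end [-0.0811, -0.0811, -0.081] sides [[-0.0117, 0.0118], [-0.022, -0.0115, 0.0229], [-0.0117, 0.0118]]
bars ty -0.021 [(-59.4, '+'), (-49.4, '-'), (-41.6, '+'), (-31.5, '-'), (-23.6, '+'), (-19.3, '-'), (-13.4, '-'), (-5.5, '+')]
bars ty -0.023 [(-59.4, '+'), (-49.4, '-'), (-41.5, '+'), (-31.5, '-'), (-23.6, '+'), (-13.3, '-'), (-5.5, '+')]
bars ty -0.025 [(-59.4, '+'), (-49.3, '-'), (-41.5, '+'), (-31.5, '-'), (-23.6, '+'), (-13.3, '-'), (-5.4, '+')]
bars ty -0.027 [(-69.4, '-'), (-59.2, '+'), (-55.1, '-'), (-49.6, '-'), (-47.9, '+'), (-42.8, '-'), (-41.3, '+'), (-31.2, '-'), (-26.1, '-'), (-23.3, '+'), (-17.6, '+'), (-13.6, '-'), (-12.0, '-'), (-5.5, '+')]
bars ty 0.021 [(-59.5, '+'), (-49.6, '-'), (-41.6, '+'), (-31.5, '-'), (-23.6, '+'), (-13.4, '-'), (-5.5, '+')]
bars ty 0.0
[... 591 characters left out ...]
z -0.04 [(-0.0268, 92, 177), (-0.0178, 195, 148)] [(0.0283, 188, 115)]
tz -0.03 [(-0.0242, 95, 89), (-0.0234, 90, 93), (-0.0218, 91, 72)] [(0.0163, 93, 92), (0.0189, 93, 95), (0.0205, 95, 93), (0.0221, 94, 94), (0.0227, 94, 94), (0.0238, 94, 95), (0.0244, 95, 95), (0.0259, 95, 94), (0.0276, 94, 95), (0.0318, 95, 96), (0.0324, 96, 95), (0.0334, 95, 95), (0.0357, 95, 94), (0.0372, 94, 94), (0.0378, 94, 94), (0.0389, 94, 93)]
tz -0.022 [(-0.0266, 92, 187), (-0.0195, 190, 148)] [(0.0282, 179, 112)]
tz -0.012 [(-0.0396, 68, 66), (-0.0362, 66, 72), (-0.0334, 76, 85), (-0.0314, 81, 69), (-0.0294, 66, 72), (-0.0276, 73, 82), (-0.0262, 81, 69), (-0.0219, 64, 67), (-0.0174, 62, 49)] [(0.0184, 54, 80)]
```

Request:
drive_tool --pt "0 0.0006 0.0006 0 0 0 -1" --pt "0 0 0 0 0 0 -1" --pt "0 0 0 0 0 0 -1" --pt "0.001 0 0 0 0 0 -1" --pt "0.001 0 0 0 0 0 -1" --pt "0.001 0 0 0 0 0 -1" --pt "0 0 0 0 0 0 -1"

```text
time_s: 9.38
eef_pos: [0.5521, 0.1341, 0.052]
eef_rot: [0.565, 0.425, 0.565, -0.425]
wrist_force: [0.5, -0.8, -1.2]
opening: 0.157
```

Request:
drive_tool --pt "0.001 0 0 0 0 0 -1" --pt "0 0 0 0 0 0 -1"

```text
time_s: 9.62
eef_pos: [0.5522, 0.134, 0.0511]
eef_rot: [0.565, 0.425, 0.565, -0.425]
wrist_force: [0.6, -0.8, -1.6]
opening: 0.157
```

Request:
drive_tool --pt "0.001 0 0 0 0 0 -1" --pt "0 0 0 0 0 0 -1"

```text
time_s: 9.88
eef_pos: [0.5522, 0.1341, 0.0501]
eef_rot: [0.565, 0.425, 0.565, -0.425]
wrist_force: [0.4, 0.7, -1.6]
opening: 0.159
```

Request:
drive_tool --pt "0.001 0 0 0 0 0 -1" --pt "0 0 0 0 0 0 -1"

```text
time_s: 10.12
eef_pos: [0.5522, 0.1341, 0.0491]
eef_rot: [0.565, 0.425, 0.565, -0.425]
wrist_force: [-0.1, 0.8, -2.0]
opening: 0.159
```

Request:
drive_tool --pt "0.001 0 0 0 0 0 -1" --pt "0 0 0 0 0 0 -1"

```text
time_s: 10.38
eef_pos: [0.5521, 0.1341, 0.0481]
eef_rot: [0.565, 0.425, 0.565, -0.425]
wrist_force: [0.9, 0.3, -1.3]
opening: 0.153
```

Request:
drive_tool --pt "0.001 0 0 0 0 0 -1" --pt "0.001 0 0 0 0 0 -1" --pt "0.001 0 0 0 0 0 -1" --pt "0 0 0 0 0 0 -1"

```text
time_s: 10.88
eef_pos: [0.5521, 0.1341, 0.0451]
eef_rot: [0.565, 0.425, 0.565, -0.425]
wrist_force: [0.3, 0.5, -2.0]
opening: 0.157
```

Request:
drive_tool --pt "0.001 0 0 0 0 0 -1" --pt "0.001 0 0 0 0 0 -1" --pt "0.001 0 0 0 0 0 -1" --pt "0 0 0 0 0 0 -1"

```text
time_s: 11.38
eef_pos: [0.5521, 0.134, 0.0421]
eef_rot: [0.565, 0.425, 0.565, -0.425]
wrist_force: [-0.5, -0.2, -2.5]
opening: 0.153
```

Request:
drive_tool --pt "0.001 0 0 0 0 0 -1" --pt "0.001 0 0 0 0 0 -1" --pt "0.001 0 0 0 0 0 -1" --pt "0 0 0 0 0 0 -1"

```text
time_s: 11.88
eef_pos: [0.5521, 0.1341, 0.0391]
eef_rot: [0.565, 0.425, 0.565, -0.425]
wrist_force: [-0.3, 0.3, -1.7]
opening: 0.157
```

Request:
drive_tool --pt "0.001 0 0 0 0 0 -1" --pt "0.001 0 0 0 0 0 -1" --pt "0.001 0 0 0 0 0 -1" --pt "0 0 0 0 0 0 -1"

```text
time_s: 12.38
eef_pos: [0.5521, 0.1341, 0.0361]
eef_rot: [0.565, 0.425, 0.565, -0.425]
wrist_force: [0.1, -0.5, -1.7]
opening: 0.156
```

Fully engaged so far and free of force. The last millimetres go in small steps until the seat is felt.

Request:
drive_tool --pt "0.001 0 0 0 0 0 -1" --pt "0.0005 0 0 0 0 0 -1" --pt "0 0 0 0 0 0 -1"

```text
time_s: 12.75
eef_pos: [0.5522, 0.1341, 0.0346]
eef_rot: [0.565, 0.425, 0.565, -0.425]
wrist_force: [0.1, 0.3, -2.4]
opening: 0.158
```

Request:
drive_tool --pt "0.0005 0 0 0 0 0 -1" --pt "0.0005 0 0 0 0 0 -1" --pt "0 0 0 0 0 0 -1"

```text
time_s: 13.12
eef_pos: [0.5522, 0.1341, 0.0336]
eef_rot: [0.565, 0.425, 0.565, -0.425]
wrist_force: [0.1, 0.2, -1.4]
opening: 0.157
```

Request:
drive_tool --pt "0.0005 0 0 0 0 0 -1" --pt "0 0 0 0 0 0 -1"

```text
time_s: 13.38
eef_pos: [0.5522, 0.134, 0.0331]
eef_rot: [0.565, 0.425, 0.565, -0.425]
wrist_force: [0.3, 0.4, -1.9]
opening: 0.156
```

Request:
drive_tool --pt "0.0005 0 0 0 0 0 -1" --pt "0 0 0 0 0 0 -1"

```text
time_s: 13.62
eef_pos: [0.5523, 0.1341, 0.0329]
eef_rot: [0.565, 0.425, 0.565, -0.425]
wrist_force: [-1.6, -0.1, 0.6]
opening: 0.157
```

Request:
drive_tool --pt "0.0003 0 0 0 0 0 -1" --pt "0 0 0 0 0 0 -1"

```text
time_s: 13.88
eef_pos: [0.5523, 0.1341, 0.0329]
eef_rot: [0.565, 0.425, 0.565, -0.425]
wrist_force: [-2.4, -0.6, 5.8]
opening: 0.156
```

```bash
python3 - <<'E'
from h import *
c=snap("wrist","w8"); s=snap("scene","s8"); print(obs()["wrist_force"], T().round(4))
a=cv2.resize(s["img"][200:320,270:430],(800,600),interpolation=cv2.INTER_CUBIC); cv2.imwrite("pics/s8c.png",a[:,:,::-1])
E
python3 rel.py w8
```

```text
[-2.65716106 -0.32429283  4.35879162] [[ 2.000e-04  9.606e-01  2.778e-01  5.523e-01]
 [-1.000e-04  2.778e-01 -9.606e-01  1.341e-01]
 [-1.000e+00  2.000e-04  1.000e-04  3.290e-02]
 [ 0.000e+00  0.000e+00  0.000e+00  1.000e+00]]
w8 base plane tx [ 0.0218 -0.0009  0.0001]
bars tx -0.0062 comb bar tx -0.0162
comb end [-0.081, -0.081, -0.081] sides [[-0.0117, 0.0118], [-0.0256, 0.0258], [-0.0117, 0.012]]
bars ty -0.021 [(-60.0, '+'), (-50.1, '-'), (-42.0, '+'), (-32.2, '-'), (-24.2, '+'), (-14.1, '-'), (-6.1, '+')]
bars ty -0.023 [(-60.0, '+'), (-50.1, '-'), (-42.0, '+'), (-32.2, '-'), (-24.2, '+'), (-14.1, '-'), (-6.2, '+')]
bars ty -0.025 [(-60.0, '+'), (-50.0, '-'), (-42.0, '+'), (-32.2, '-'), (-24.2, '+'), (-14.1, '-'), (-6.2, '+')]
bars ty -0.027 [(-59.9, '+'), (-50.1, '-'), (-42.0, '+'), (-32.2, '-'), (-24.2, '+'), (-14.0, '-'), (-6.1, '+')]
bars ty 0.021 [(-60.1, '+'), (-50.1, '-'), (-42.0, '+'), (-32.3, '-'), (-24.2, '+'), (-14.1, '-'), (-6.3, '+')]
bars ty 0.023 [(-60.1, '+'), (-50.1, '-'), (-42.0, '+'), (-32.3, '-'), (-24.3, '+'), (-14.1, '-'), (-6.3, '+')]
bars ty 0.025 [(-60.1
[... 537 characters left out ...]
8, 96, 95), (0.0283, 95, 96), (0.0306, 96, 95), (0.031, 95, 95), (0.0323, 95, 94), (0.0331, 94, 95), (0.0338, 95, 95), (0.0347, 95, 94), (0.0356, 94, 95), (0.0374, 95, 94), (0.038, 94, 94), (0.0384, 94, 95), (0.0389, 94, 94), (0.0397, 95, 94)]
tz -0.04 [(-0.0274, 93, 186)] [(0.0277, 187, 110)]
tz -0.03 [(-0.0247, 96, 84), (-0.0235, 84, 95), (-0.0169, 89, 62)] [(0.0172, 83, 89), (0.0182, 89, 96), (0.0192, 95, 94), (0.0211, 95, 96), (0.0238, 95, 96), (0.0295, 96, 95), (0.0319, 95, 95), (0.0325, 95, 95), (0.0386, 94, 95)]
tz -0.022 [(-0.0274, 90, 190), (-0.0184, 198, 156)] [(0.0277, 185, 110)]
tz -0.012 [(-0.0176, 57, 39)] [(0.0182, 46, 67), (0.0186, 53, 73), (0.0196, 71, 80), (0.0215, 83, 90)]
```

View pics/s8c.png

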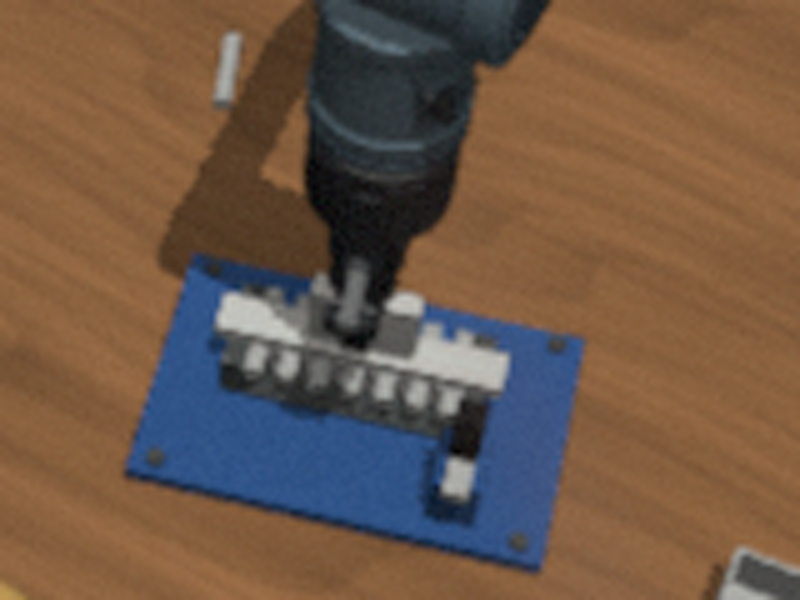

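View pics/w8.png

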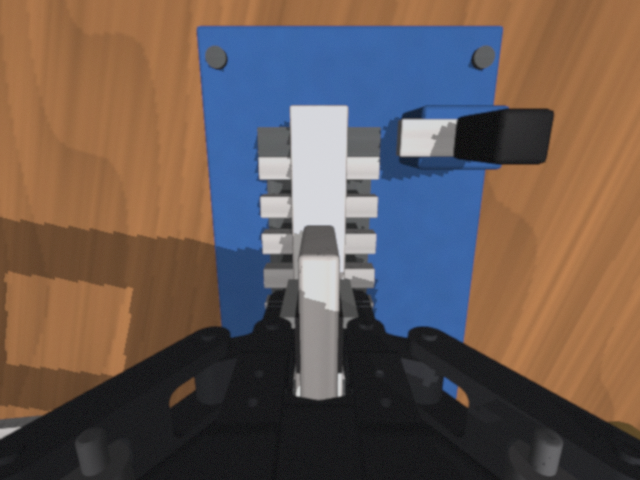

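Home: the comb bar top sits 10.0 mm above the bar tops, and it is centred across the bars within about 0.1 mm. Releasing and rising; then I'll measure the knob.

Request:
drive_tool --pt "-0.0005 0 0 0 0 0 -0.1" --pt "0 0 0 0 0 0 -0.1" --pt "0 0 0 0 0 0 -0.1" --pt "-0.02 0 0 0 0 0 -0.1" --pt "-0.04 0 0 0 0 0 -0.1" --pt "-0.03 0 0 0 0 0 -0.1" --pt "0 0 0 0 0 0 -0.1" --pt "0 0 0 0 0 0 -0.1" --pt "0 0 0 0 0 0 -0.1"

```text
time_s: 15.1
eef_pos: [0.5511, 0.134, 0.1213]
eef_rot: [0.564, 0.424, 0.566, -0.426]
wrist_force: [-0.1, -0.7, 0.5]
opening: 0.445
```

```bash
python3 - <<'E'
from h import *
c=snap("wrist","w9"); M=T(); o=obs(); print(o["wrist_force"],o["opening"], M.round(4))
c["W"]=c["hand_eye"]; Q=pts(c); im=c["img"]
hsv=cv2.cvtColor(im,cv2.COLOR_RGB2HSV); 
b=cv2.inRange(hsv,(100,120,40),(125,255,255))>0; b[330:]=0; base=np.median(Q[b][:,0]); print("base",base)
zt=base+.012-Q[...,0]  # height over bench
for nm,lo,hi,bx in(("knob top",.09,.103,(.02,.1,-.1,-.03)),("tongue",.055,.066,(.01,.1,-.1,-.03)),("combbar",.047,.055,(-.03,.03,-.1,-.03)),("combrib",.088,.1,(-.03,.03,-.06,.05))):
    k=(zt>lo)&(zt<hi)&(Q[...,1]>bx[0])&(Q[...,1]<bx[1])&(Q[...,2]>bx[2])&(Q[...,2]<bx[3]); q=Q[k]; v,u=np.nonzero(k)
    print(nm,k.sum(),zt[k].mean().round(4),q.min(0).round(4),q.max(0).round(4),cv2.minAreaRect((q[:,1:]*1000).astype(np.float32)),u.mean().round(),v.mean().round())
E
```

```text
[-0.35146968 -0.60617636  0.10925765] 0.4505198030102318 [[-2.700e-03  9.607e-01  2.777e-01  5.512e-01]
 [-1.000e-04  2.777e-01 -9.607e-01  1.340e-01]
 [-1.000e+00 -2.600e-03 -7.000e-04  1.214e-01]
 [ 0.000e+00  0.000e+00  0.000e+00  1.000e+00]]
base 0.11007591935585109
knob top 960 0.0961 [ 0.0231  0.0528 -0.0757] [ 0.0321  0.0693 -0.06  ] ((61.0048828125, -67.78146362304688), (16.469430923461914, 15.712654113769531), 0.6161858439445496) 431.0 139.0
tongue 1093 0.0606 [ 0.0562  0.0332 -0.0757] [ 0.0664  0.0899 -0.0607] ((61.44612121582031, -68.00801849365234), (56.584388732910156, 14.978447914123535), 1.30540931224823) 405.0 139.0
combbar 2739 0.0499 [ 0.0673 -0.0105 -0.0806] [ 0.0749  0.0136 -0.03  ] ((1.558821678161621, -55.32496643066406), (50.625553131103516, 24.06589126586914), 89.99365234375) 321.0 157.0
combrib 2248 0.0937 [ 0.026  -0.0056 -0.0311] [0.0335 0.0084 0.0289] ((1.2635746002197266, -1.1092758178710938), (60.0039176940918, 13.983197212219238), 89.38373565673828) 321.0 252.0
```

View pics/w9.png

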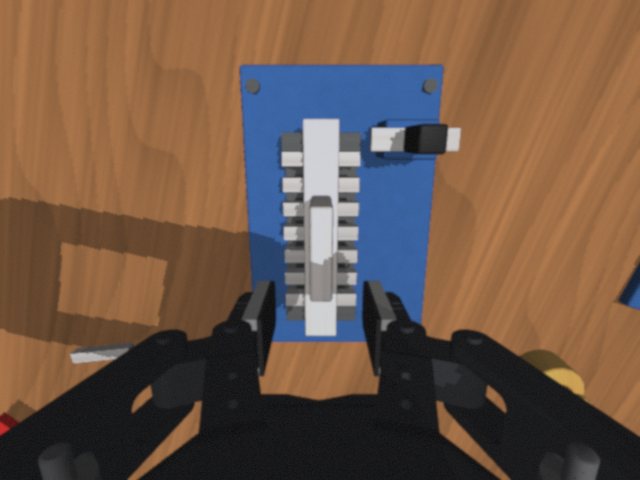

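Request:
drive_tool --pt "0 0.03 -0.034 0 0 0 -0.1" --pt "0 0.031 -0.034 0 0 0 -0.1" --pt "0 0 0 0 0 0 -0.1" --pt "0 0 0 0 0 0 -0.1" --pt "0 0 0 0 0 0 -0.1"

```text
time_s: 15.78
eef_pos: [0.5914, 0.2154, 0.1224]
eef_rot: [0.565, 0.425, 0.565, -0.426]
wrist_force: [-0.3, -0.0, -0.6]
opening: 0.451
```

```bash
python3 - <<'E'
from h import *
c=snap("wrist","w10"); M=T(); print(M.round(4))
c["W"]=c["hand_eye"]; Q=pts(c); zt=M[2,3]-Q[...,0]
k=(zt>.088)&(zt<.104)&(abs(Q[...,1])<.03)&(abs(Q[...,2])<.03); q=Q[k]; print(k.sum(),q.min(0).round(4),q.max(0).round(4))
E
```

```text
[[-7.000e-04  9.610e-01  2.767e-01  5.916e-01]
 [-3.000e-04  2.767e-01 -9.610e-01  2.154e-01]
 [-1.000e+00 -7.000e-04  1.000e-04  1.226e-01]
 [ 0.000e+00  0.000e+00  0.000e+00  1.000e+00]]
743 [ 0.0252 -0.008  -0.0096] [0.0346 0.0077 0.0067]
```

View pics/w10.png

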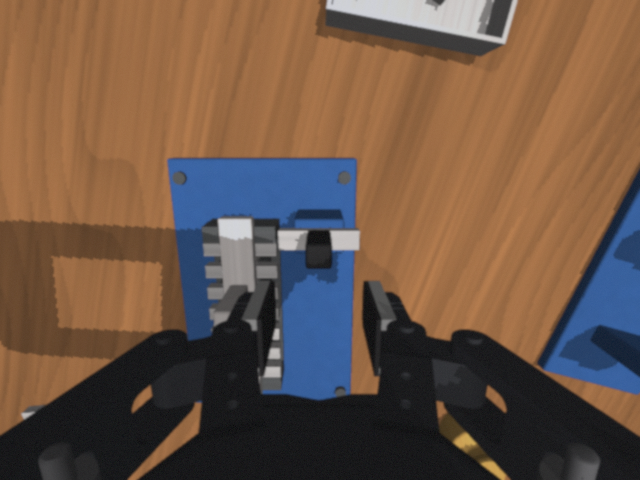

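The knob at px (318,249) is centred between the jaws, within about 1.5 mm. Lowering around it and pinching.

Request:
drive_tool --pt "0.03 0 0 0 0 0 -0.1" --pt "0.03 0 -0.001 0 0 0 -0.1" --pt "0.012 0 0 0 0 0 -0.1" --pt "0.006 0 0 0 0 0 -0.1" --pt "0 0 0 0 0 0 -0.1" --pt "0 0 0 0 0 0 -1" --pt "0 0 0 0 0 0 -1" --pt "0 0 0 0 0 0 -1" --pt "0 0 0 0 0 0 -1"

```text
time_s: 16.95
eef_pos: [0.5909, 0.2169, 0.0464]
eef_rot: [0.565, 0.424, 0.566, -0.425]
wrist_force: [-7.5, -3.5, 8.7]
opening: 0.176
```

Request:
drive_tool --pt "0 -0.004 0 0 0 0 -1" --pt "0 -0.004 0 0 0 0 -1" --pt "0 -0.004 0 0 0 0 -1" --pt "0 -0.004 0 0 0 0 -1" --pt "0 0 0 0 0 0 -1"

```text
time_s: 17.58
eef_pos: [0.5773, 0.213, 0.0464]
eef_rot: [0.566, 0.426, 0.565, -0.424]
wrist_force: [0.4, 0.0, 7.5]
opening: 0.174
```

Request:
drive_tool --pt "0 -0.004 0 0 0 0 -1" --pt "0 -0.004 0 0 0 0 -1" --pt "0 -0.004 0 0 0 0 -1" --pt "0 -0.004 0 0 0 0 -1" --pt "0 -0.003 0 0 0 0 -1" --pt "0 0 0 0 0 0 -1"

```text
time_s: 18.32
eef_pos: [0.5592, 0.2077, 0.0464]
eef_rot: [0.566, 0.426, 0.564, -0.424]
wrist_force: [0.8, -0.4, 7.5]
opening: 0.167
```

Request:
drive_tool --pt "0 -0.002 0 0 0 0 -1" --pt "0 -0.002 0 0 0 0 -1" --pt "0 0 0 0 0 0 -1"

```text
time_s: 18.7
eef_pos: [0.5555, 0.2067, 0.0464]
eef_rot: [0.566, 0.426, 0.564, -0.424]
wrist_force: [0.6, 0.1, 7.6]
opening: 0.168
```

Request:
drive_tool --pt "0 -0.001 0 0 0 0 -1" --pt "0 -0.001 0 0 0 0 -1" --pt "0 0 0 0 0 0 -1"

```text
time_s: 19.08
eef_pos: [0.5537, 0.2062, 0.0463]
eef_rot: [0.566, 0.426, 0.564, -0.424]
wrist_force: [1.7, 0.6, 7.0]
opening: 0.169
```

Request:
drive_tool --pt "0 -0.001 0 0 0 0 -1" --pt "0 0 0 0 0 0 -1"

```text
time_s: 19.32
eef_pos: [0.5527, 0.2059, 0.0464]
eef_rot: [0.566, 0.426, 0.564, -0.424]
wrist_force: [2.3, 0.1, 6.2]
opening: 0.174
```

Request:
drive_tool --pt "0 -0.0007 0 0 0 0 -1" --pt "0 0 0 0 0 0 -1"

```text
time_s: 19.58
eef_pos: [0.5525, 0.2058, 0.0464]
eef_rot: [0.566, 0.426, 0.564, -0.424]
wrist_force: [3.4, 0.8, 6.3]
opening: 0.173
```

Request:
drive_tool --pt "0 -0.0007 0 0 0 0 -1" --pt "0 0 0 0 0 0 -1"

```text
time_s: 19.82
eef_pos: [0.5525, 0.2058, 0.0464]
eef_rot: [0.566, 0.427, 0.564, -0.423]
wrist_force: [5.9, 2.9, 3.3]
opening: 0.173
```

The bolt stopped against its end: it travelled 40.0 mm and the force then rose while the position held. Releasing.

Request:
drive_tool --pt "0 0.0006 0 0 0 0 -0.3" --pt "0 0 0 0 0 0 -0.3" --pt "0 0 0 0 0 0 -0.3" --pt "-0.02 0 0 0 0 0 -0.3" --pt "-0.04 0 0 0 0 0 -0.3" --pt "-0.05 0 0 0 0 0 -0.3" --pt "0 0.03 0 0 0 0 -0.3" --pt "0 0 0 0 0 0 -0.3" --pt "0 0 0 0 0 0 -0.3" --pt "0 0 0 0 0 0 -0.3"

```text
time_s: 21.08
eef_pos: [0.5783, 0.2136, 0.1544]
eef_rot: [0.565, 0.424, 0.566, -0.425]
wrist_force: [0.2, -0.4, 1.0]
opening: 0.349
```

```bash
python3 - <<'E'
from h import *
c=snap("wrist","w11"); M=T(); print(M.round(4)[:3,3],obs()["wrist_force"])
s=snap("scene","s11"); snap("top","t11")
a=cv2.resize(s["img"][200:320,270:430],(800,600),interpolation=cv2.INTER_CUBIC); cv2.imwrite("pics/s11c.png",a[:,:,::-1])
yaw=np.radians(16.1)
ex=np.array([np.cos(yaw),np.sin(yaw)]); ey=np.array([-ex[1],ex[0]])
c["W"]=c["hand_eye"]; Q=pts(c)
b=cv2.inRange(cv2.cvtColor(c["img"],cv2.COLOR_RGB2HSV),(100,120,40),(125,255,255))>0; b[330:]=0; base=np.median(Q[b][:,0])
z=base+.012-Q[...,0]; d=c["depth"]; v,u=np.mgrid[:480,:640]
valid=(d>.1)&(v<300)
for nm,lo,hi in(("knobtop/rib",.088,.1),("tongue",.057,.065),("bar",.046,.054)):
    k=valid&(z>lo)&(z<hi)
    n,l,st,ce=cv2.connectedComponentsWithStats(k.astype(np.uint8))
    for i in range(1,n):
        if st[i,4]>150: q=Q[l==i]; print(nm,ce[i].round(),st[i,4],"h",z[l==i].mean().round(4),"ty",q[:,1].min().round(4),q[:,1].max().round(4),"tz",q[:,2].min().round(4),q[:,2].max().round(4))
E
```

```text
[0.5785 0.2136 0.1544] [ 0.05874968  0.64656322 -0.06155206]
knobtop/rib [280. 242.] 571 h 0.0955 ty -0.0346 -0.0187 tz -0.0074 0.0083
tongue [285. 230.] 877 h 0.0602 ty -0.0546 0.0006 tz -0.0072 0.0078
bar [261. 248.] 1235 h 0.0496 ty -0.0587 -0.0345 tz -0.0123 0.0473
bar [337. 227.] 1293 h 0.0511 ty -0.0043 0.0313 tz -0.0123 0.0142
```

View pics/w11.png

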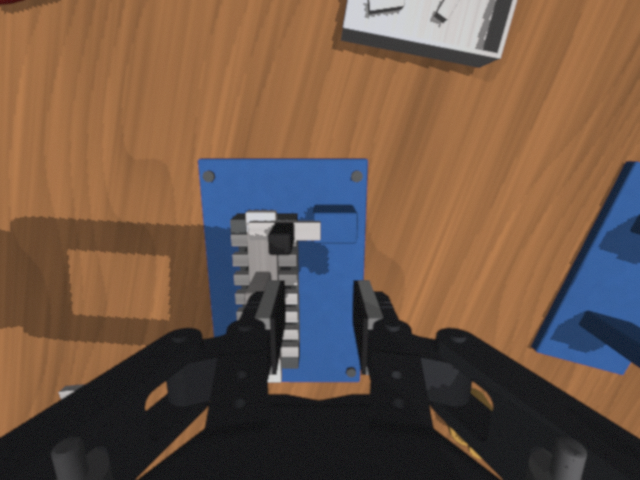

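View pics/s11c.png

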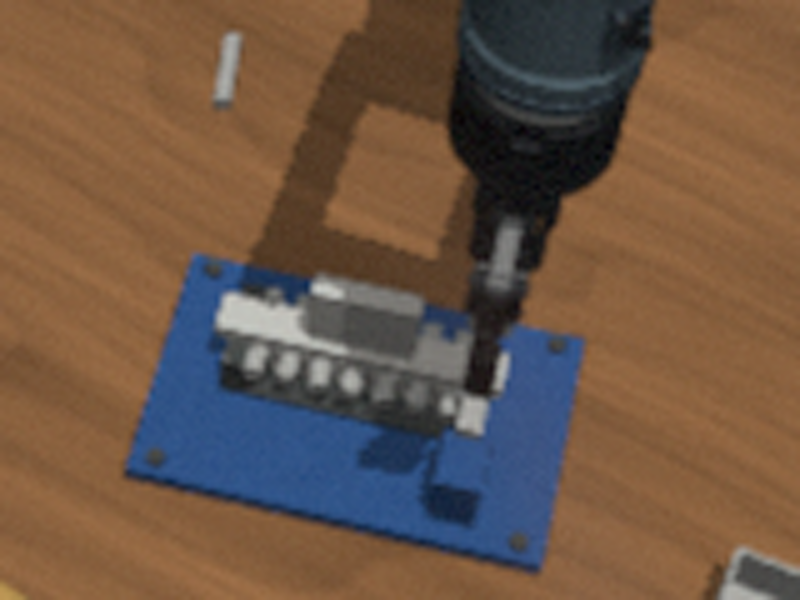

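View pics/t11.png

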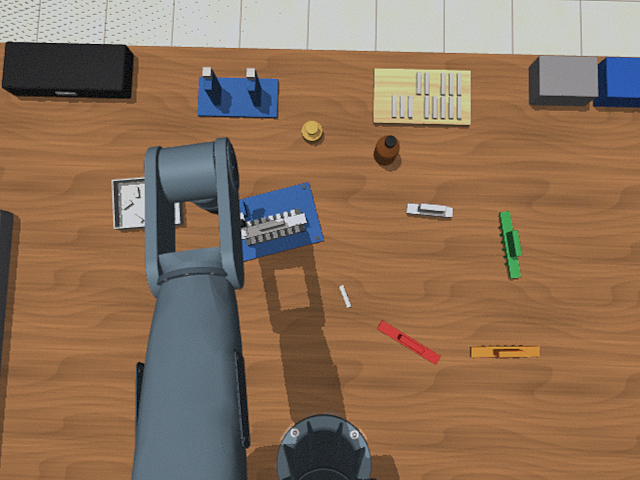

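The knob is at rack x = 20.0 mm, so the bolt is fully across. The comb bar top is at 49.6 mm, so the comb is home, and the gripper is clear.

```bash
python3 -c "
from h import *
print(hand_in(), obs()['time_s'])"
```

```text
the job is handed in; nothing more can be done
the job is handed in; nothing more can be done
```

The long six-toothed comb is fully home in the rack with the keeper bolt right across over its end. I handed the job in at about 21 s with the gripper clear.

**What I did:** I gripped the long grey comb, aligned it to the gaps with the wrist camera and lowered it in small steps. It went in with no force until it seated; the highest reading I saw was about 6 N. I then pinched the bolt knob, drew it 40 mm to its end stop, let go and rose clear.

**Last checks:**
- **Comb:** the bar top is 49.6 mm above the bench (50 mm expected). It was 10.0 mm above the bar tops and centred across the bars within about 0.1 mm when seated.
- **Bolt:** the knob is 20.0 mm from the comb's centreline, which is where it should be when fully across.
- **Rest of the bench:** the short comb and the other objects in the last top view look unmoved. The arm hid the screwdriver and part of the tray.

**What disagreed:**
- **Fingertip offset:** the fingertips actually stand about 25 mm behind the reported tool point, not 11 mm ahead as the text says. My first grip therefore closed on nothing just above the rib. I saw this in the pictures and gripped again 36 mm lower.
- **First alignment over the rack:** it was about 3 mm off because I measured before the arm had settled. I corrected it from later pictures before contact.

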